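# Unstack the dry-bath blocks into their nests

### The job

Take apart the stack of four aluminium dry-bath blocks and set each one upright and flat on the floor, about in the middle, of the white-rimmed nest that has its outline: the long block, the round block, the square block and the small stepped block. The stepped block goes in with its lowest step at the side of its nest where the rim is missing. Leave the dropper bottle and the timer where they stand.

Things in the scene. Friction and masses are not known exactly. Their poses are not given: they have to be found in the camera images.
- long_block: Bottom block of the stack: rectangular drilled aluminium block, 64 (x) x 96 (y) x 36 high mm, eight 14 mm wells in its top, about 0.45 kg. Loose. Origin: centre of its underside; z up.
- round_block: Second block from the bottom: aluminium cylinder, diameter 58, 34 high mm, with a bowl in its top, about 0.22 kg. Loose; lies on the long block. Origin: centre of its underside; z up. How it is turned does not matter.
- square_block: Third block from the bottom: square drilled aluminium block, 40 x 40 x 34 high mm, four 11 mm wells in its top, about 0.13 kg. Loose; lies on the round block. Origin: centre of its underside; z up. Any of its four quarter turns will do in its nest.
- step_block: Top of the stack: small aluminium block with three steps, 34 long (x) x 24 wide (y) mm, its flat sides facing +-y; about 0.06 kg. Steps from -x to +x: 14 high (x 0 to 11 mm), 24 high (11 to 23), 34 high (23 to 34). Loose; lies about centrally on the square block. Origin: on its underside, at the middle of the edge of the low end, so its centre is at x = +17 mm; z up.
- long_nest: Fixed white-rimmed, dark-floored rectangular nest for the long block, 86 (x) x 118 (y) mm outside, rim 5 mm thick, top of the rim 12 mm high, floor 5 mm above the worktop, inside 76 x 108 mm. Origin: centre of its underside, on the worktop; z up. The block's long side goes along its y.
- round_nest: Fixed white-rimmed, dark-floored round nest for the round block, 80 mm outside diameter, 70 mm inside, rim top 12 mm high, floor 5 mm above the worktop. Origin: centre of its underside; z up.
- square_nest: Fixed white-rimmed, dark-floored square nest for the square block, 62 x 62 mm outside, 52 x 52 mm inside, rim top 12 mm high, floor 5 mm above the worktop; sides along its x and y. Origin: centre of its underside; z up.
- step_nest: Fixed white-rimmed, dark-floored nest for the stepped block, three-sided rim: inside 46 (x) x 36 (y) mm, rims 5 mm thick on the +x and both y sides, none on the -x side; rim top 12 mm high, floor 5 mm above the worktop. Origin: on its underside, midway between the side rims and 6 mm in from the open edge, so the centre of the inside is at x = +17 mm; x points from the open side to the closed end, z up. The stepped block's x goes along its x, origin over origin.
- dropper: Small white dropper bottle standing among the work, 38 mm diameter, 90 mm high. Loose, to be left alone. Origin: centre of its underside.
- timer: White bench timer standing among the work, 54 x 62 x 62 mm. Loose, to be left alone. Origin: centre of its underside.

How it is judged:
At the end, for the whole second after the job is handed in: Each block lies flat (0.06 rad) on its own nest's floor, released and at rest: origin within 10 mm horizontally of the nest's origin (stepped block 12 mm, its x within 0.4 rad of the nest's x, low end at the open side), underside 2 to 8 mm above the nest's underside (floor: 5 mm) (horizontal distance between long_block and long_nest below 0.01 m and z of long_block in the frame of long_nest between 0.002 and 0.008 m and angle between each of long_block, round_block, square_block, step_block's own z axis and vertical below 0.06 rad and linear speed of each of long_block, round_block, square_block, step_block below 0.02 m/s and angular speed of each of long_block, round_block, square_block, step_block below 0.2 rad/s and contact force between each of long_block, round_block, square_block, step_block and the fingers below 0.1 N and horizontal distance between round_block and round_nest below 0.01 m and z of round_block in the frame of round_nest between 0.002 and 0.008 m and horizontal distance between square_block and square_nest below 0.01 m and z of square_block in the frame of square_nest between 0.002 and 0.008 m and horizontal distance between step_block and step_nest below 0.012 m and z of step_block in the frame of step_nest between 0.002 and 0.008 m and angle between the x axis of step_block and the x axis of step_nest, either way round below 0.4 rad); the robot touches nothing.
It fails at once if the dropper bottle is shifted more than 30 mm or tipped over (distance of dropper from where it was at the start of the episode above 0.03 m or angle between dropper's own z axis and vertical above 0.5 rad).
It fails at once if the timer is shifted more than 30 mm or tipped over (distance of timer from where it was at the start of the episode above 0.03 m or angle between timer's own z axis and vertical above 0.5 rad).
It also fails if it takes over 128 s, if anything falls off the work surface, if the arm or the gripper's body presses on something with over 40 N, if the wrist force passes 120 N, or if a joint passes its speed limit or range.

### The arm

A 6-joint arm with a two-finger parallel gripper is mounted at the origin on a cart in front of the work surface, level with it; the furniture and walls round the work are solid. World frame = base frame: x ahead of the robot, y to its left, z up, the work surface at z = 0. Lengths are in m, angles in rad, forces in N, time in s.
With the tool pointing down it reaches from about 0.3 to 0.775 m from the base axis. Payload 14.6 kg.
Tool frame: the origin (TCP) lies at the very end of the fingers, on their centre line; the grasp point (between the pads) lies 19 mm behind it; y points along the fingers, x is the direction in which the jaws open and shut, and the axes are right-handed (so a half turn about y gives the same grasp; the last joint's range is limited). The gripper opens to 94 mm and grips with 3 to 60 N. Pads are 16 mm wide; open, the fingers measure 119 mm over their backs; the gripper's body (75 mm by 177 mm) begins 78 mm behind the grasp point.
Start: joints at [1.131, 0.3, 1.521, -0, 1.321, -0.067], TCP at [0.2, 0.512, 0.205] pointing down, gripper open.
Joint ranges: [-3.03, 3.03], [-0.79, 2.21], [0.23, 2.52], [-1.04, 4.18], [0, 3.07], [-2.55, 2.55]. Speed limits (rad/s): [2.22, 2.22, 2.57, 3.14, 3.14, 3.14].

### API

Orientations are given as [roll, pitch, yaw] about the fixed x, y, z axes, in that order (R = Rz(yaw) Ry(pitch) Rx(roll)).
In Python, from station import get_obs, cams, hand_in gives the robot as it stands. The module is installed in compiled form; this text tells all that it offers.
- The arm moves only by the tool step_arm, never from a script. Its argument "plan" is a list of rows, each an object with "grip": the closure, from -1 (fully open) to 1 (shut), so that 0 is half open; "slide": the shift along the tool's x, y, z in m, a list of three; "spin": the turn about the tool's y in degrees. A call has 1 to 20 rows; each row shifts and turns the commanded pose from where the row before left it, along the tool's axes as they then stand; what a row does not reach is not made up. A row lasts 1/12 s, in which the tool goes at most 41.7 mm and 7.16 degrees, less where a joint would pass 70% of its speed; a pose out of reach is approached as far as the arm can. A call is refused whole if a number of a shift passes 0.0417 or a number of a turn 7.16, either way. A call with a gripper value outside its range is refused whole. The fingers move at their own pace and stop on an object; "force" is the grip in N (left out, the last holds). Time passes only in rows, so rows that do not move let the fingers close. It gives the time, the measured TCP pose, the force and the opening at its end, in the units of the state.
- get_obs(): the state, without advancing time (a new reading comes with each control period).
- cams.camera(name): name is "side" or "top"; returns the picture (480x640x3 uint8, blue, green, red); there is no depth.
- cams.calibration(name): a dict with "K" (3x3 intrinsics, pixels), "k1" (the pictures are not rectified: a ray, as slopes to the right and down, at radius r is drawn at 1 + k1 r^2 times it, then the intrinsics apply), "T" (4x4, takes a point from camera to world coordinates). Camera axes: x right, y up, looking along -z (the intrinsics and any distortion apply to the point x, -y, -z); pixel columns grow to the right and rows downward; lengths in m; the calibration is good to about 2 mm. A picture is of the moment at which its call begins. calibration takes no time and is no camera call.
- hand_in(): hands the job in, once; it reports no verdict.
The state is a dict: "time_s": time; "qpos": joint angles; "joint_vel": joint speeds; "tau": joint torques, N m; "ee_pos": TCP position; "eef_rot": TCP orientation; "force": force on the tool from outside, world axes, zero at the start; "moment": the same for the moment, N m; "grip_width": finger opening in m.
Only numpy, scipy, OpenCV 4.12 (cv2) and the standard library are available. Lean on these libraries where they do the work, as an engineer would, in place of code of your own. Each camera call takes 0.05 s, during which the arm holds its last target.

## Working session

There is one attempt and no reset: what is moved stays moved. The work goes in short steps, Python scripts to look and compute and a tool call to move; the robot and the scene stay as the last step left them, time stands still between calls to the robot, and variables do not carry over. Pictures are saved under pics/ and viewed, and the job is handed in when it is done.

Besides the shell and the picture viewer there is one more tool, called after "Emit:" as a command line: name --argument value ..., lists and objects as JSON in quotes. step_arm: Moves the arm, as the interface text tells. Its arguments: {"type":"object","properties":{"plan":{"type":"array","items":{"type":"object","properties":{"grip":{"type":"number"},"slide":{"type":"array","items":{"type":"number"}},"spin":{"type":"number"}}}},"force":{"type":"number"}},"required":["plan"]}

```bash
mkdir -p pics
python3 - <<'E'
from station import get_obs, cams
import cv2, numpy as np
np.set_printoptions(precision=4,suppress=True)
print(get_obs())
for n in ("top","side"):
    cv2.imwrite(f"pics/{n}0.png",cams.camera(n)); c=cams.calibration(n); print(n,c)
E
```

```text
{'time_s': 0.0, 'qpos': array([ 1.1314,  0.3005,  1.5216,  0.    ,  1.3207, -0.0666]), 'joint_vel': array([-0.0001, -0.001 , -0.0012, -0.0007, -0.0002, -0.0011]), 'tau': array([  0.0002, -53.1822, -35.2739,   0.0708,   0.0246,  -0.0001]), 'ee_pos': array([0.2002, 0.512 , 0.2049]), 'eef_rot': array([-1.5707,  0.0011,  1.198 ]), 'force': array([-0.6516,  0.2288, -0.6389]), 'moment': array([-0.0706,  0.0179,  0.0336]), 'grip_width': 0.09411595816220539}
top {'K': array([[434.4984,   0.    , 322.3113],
       [  0.    , 434.4984, 244.6823],
       [  0.    ,   0.    ,   1.    ]]), 'k1': -0.09463485738156725, 'T': array([[-0.0126,  0.9843, -0.1761,  0.2898],
       [-0.9997, -0.009 ,  0.0216,  0.024 ],
       [ 0.0197,  0.1764,  0.9841,  1.2168],
       [ 0.    ,  0.    ,  0.    ,  1.    ]])}
side {'K': array([[457.4034,   0.    , 319.7698],
       [  0.    , 457.4034, 231.4732],
       [  0.    ,   0.    ,   1.    ]]), 'k1': -0.00435672761233459, 'T': array([[-0.9475,  0.1436, -0.2859,  0.1563],
       [-0.3196, -0.4627,  0.8269,  0.9841],
       [-0.0136,  0.8748,  0.4843,  0.6588],
       [ 0.    ,  0.    ,  0.    ,  1.    ]])}
```

View pics/top0.png

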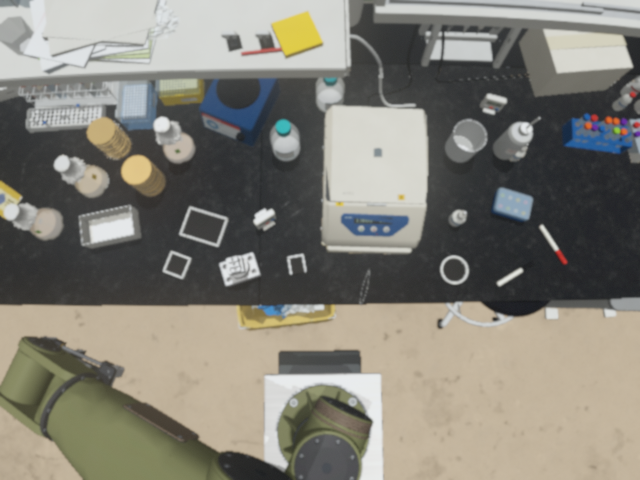

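View pics/side0.png

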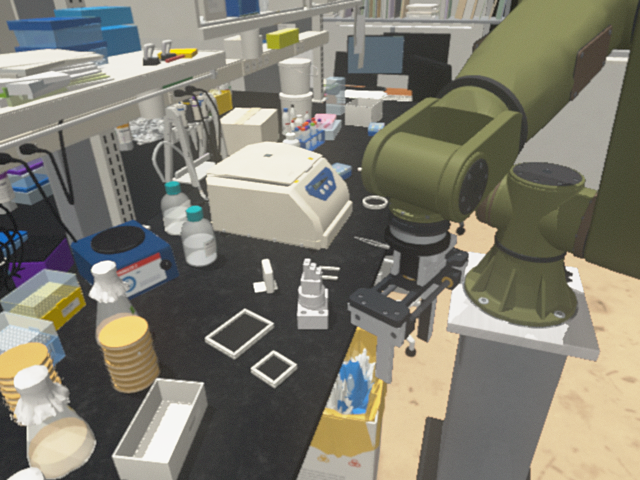

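```bash
cat > h.py <<'E'
from station import get_obs, cams
import cv2, numpy as np
np.set_printoptions(precision=4,suppress=True)
def ray(n,u,v):
    c=cams.calibration(n);K=c["K"];k=c["k1"]
    p=cv2.undistortPoints(np.array([[[u,v]]],float),K,np.array([k,0,0,0,0.]),None,None)[0,0]
    T=c["T"]; return T[:3,3], T[:3,:3]@np.array([p[0],-p[1],-1])
def unp(n,u,v,z):
    o,d=ray(n,u,v); return (o+d*(z-o[2])/d[2])[:2]
def proj(n,P):
    c=cams.calibration(n);T=c["T"];P=np.atleast_2d(P)
    q=(P-T[:3,3])@T[:3,:3]; q=q*[1,-1,-1]
    return cv2.projectPoints(q.reshape(-1,1,3),np.zeros(3),np.zeros(3),c["K"],np.array([c["k1"],0,0,0,0.]))[0].reshape(-1,2)
def tri(pt,ps):
    o1,d1=ray("top",*pt);o2,d2=ray("side",*ps)
    A=np.stack([d1,-d2],1);s=np.linalg.lstsq(A,o2-o1,rcond=None)[0]
    a=o1+s[0]*d1;b=o2+s[1]*d2;return (a+b)/2,np.linalg.norm(a-b)
def crop(img,name,u0,v0,u1,v1,f):
    cv2.imwrite(name,cv2.resize(img[v0:v1,u0:u1],None,fx=f,fy=f,interpolation=cv2.INTER_CUBIC))
E
python3 - <<'E'
from h import *
t=cv2.imread("pics/top0.png");s=cv2.imread("pics/side0.png")
crop(t,"pics/t0a.png",150,195,310,305,5)
crop(t,"pics/t0b.png",400,180,560,300,5)
crop(s,"pics/s0a.png",200,250,400,400,4)
crop(s,"pics/s0b.png",330,180,430,260,6)
E
```

```text
(no output)
```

View pics/t0a.png

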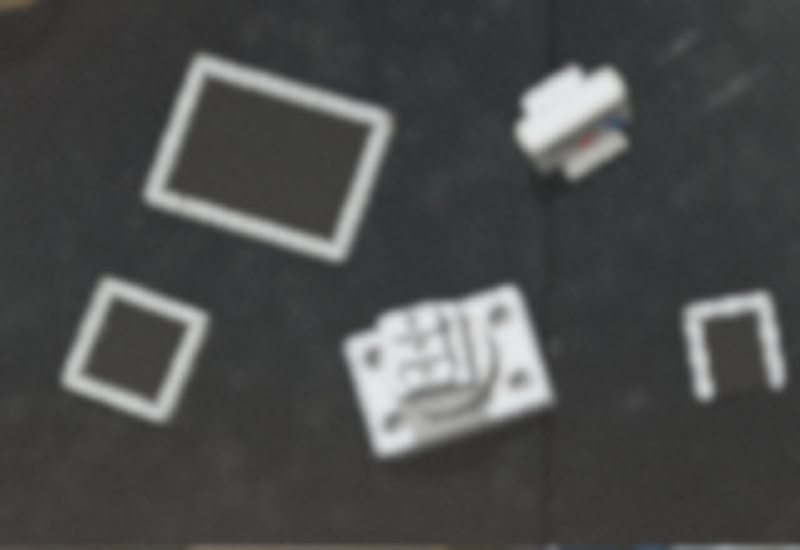

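View pics/s0a.png

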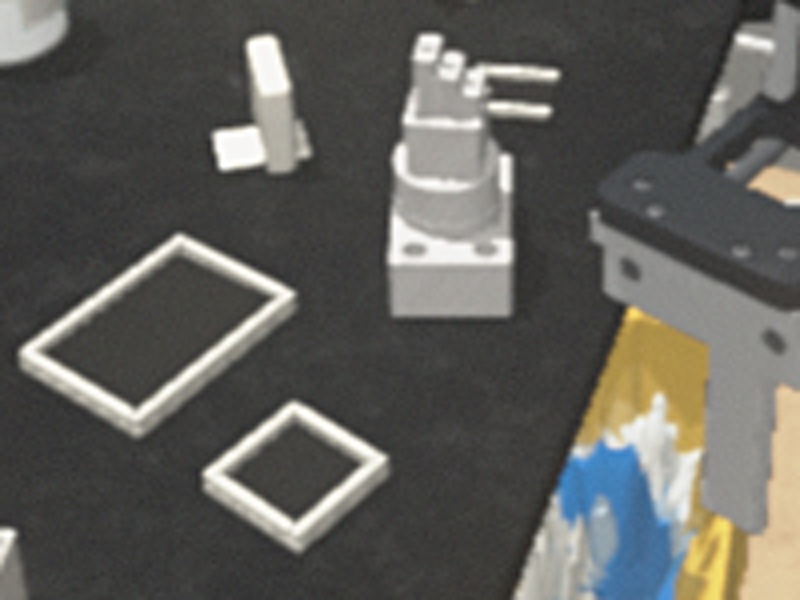

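View pics/t0b.png

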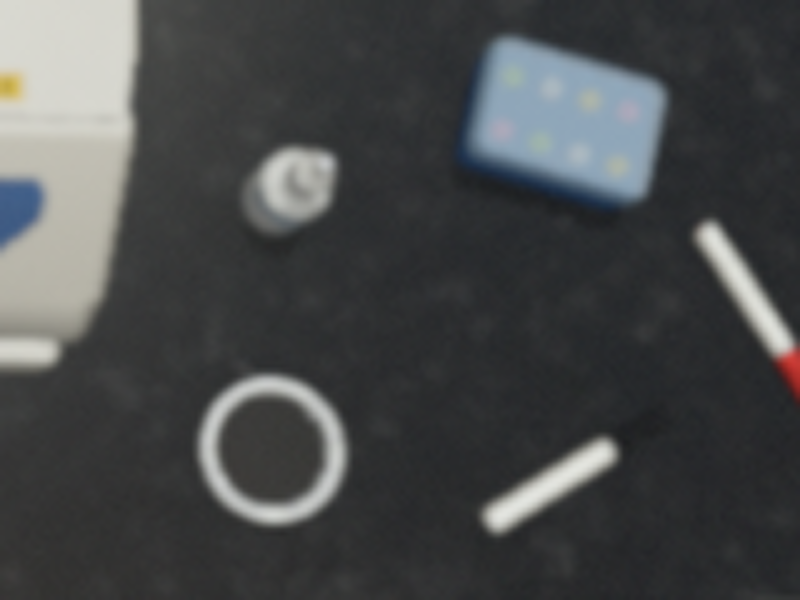

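View pics/s0b.png

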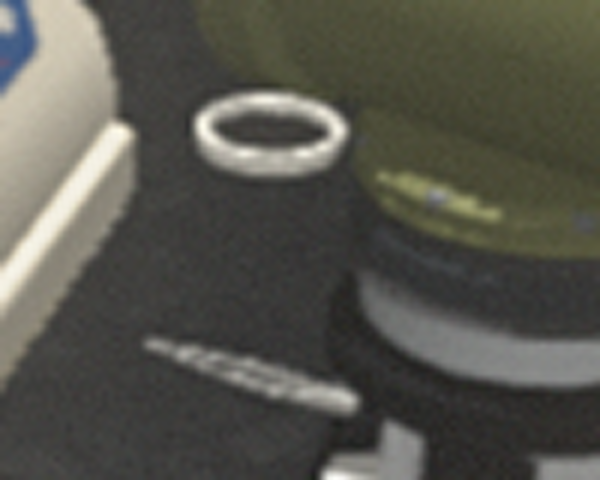

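```bash
cat > fit.py <<'E'
from h import *
from scipy.optimize import minimize
def tf(pts,x,y,a):
    pts=np.asarray(pts,float);c,s=np.cos(a),np.sin(a)
    return np.stack([x+c*pts[:,0]-s*pts[:,1],y+s*pts[:,0]+c*pts[:,1],pts[:,2]],1)
def rect(x0,x1,y0,y1,z): return np.array([[x0,y0,z],[x1,y0,z],[x1,y1,z],[x0,y1,z]])
def circ(r,z):
    t=np.linspace(0,2*np.pi,60,endpoint=False);return np.stack([r*np.cos(t),r*np.sin(t),0*t+z],1)
S=4
def hullmask(sh,n,P,off):
    p=(proj(n,P)-off+0.5)*S-0.5
    h=cv2.convexHull(p.astype(np.float32))
    m=np.zeros(sh,np.uint8);cv2.fillPoly(m,[np.round(h*16).astype(np.int32)],255,cv2.LINE_8,4);return m
def nestmask(n,kind,q,off,shape):
    sh=(shape[0]*S,shape[1]*S)
    if kind=="step":
        m=np.zeros(sh,np.uint8)
        for r in [(-6,45,18,23),(-6,45,-23,-18),(40,45,-23,23)]:
            m|=hullmask(sh,n,tf(np.r_[rect(*r,5),rect(*r,12)]/1e3,*q),off)
        return m
    o,i=KIND[kind]
    m=hullmask(sh,n,tf(np.r_[o(0),o(12)]/1e3,*q),off)
    m2=hullmask(sh,n,tf(i(12)/1e3,*q),off)&hullmask(sh,n,tf(i(5)/1e3,*q),off)
    return m&~m2
KIND={"long":(lambda z:rect(-43,43,-59,59,z),lambda z:rect(-38,38,-54,54,z)),
"square":(lambda z:rect(-31,31,-31,31,z),lambda z:rect(-26,26,-26,26,z)),
"round":(lambda z:circ(40,z),lambda z:circ(35,z))}
def fit(kind,q0,imgs,names,dbg=None):
    data=[]
    for n in names:
        p=proj(n,[q0[0],q0[1],0.01])[0];h=34
        u,v=int(p[0])-h,int(p[1])-h
        g=cv2.cvtColor(imgs[n],cv2.COLOR_BGR2GRAY).astype(float)[v:v+2*h,u:u+2*h]
        data.append((n,np.array([u,v]),g))
    def cost(q,full=False):
        e=0;out=[]
        for n,off,g in data:
            m=nestmask(n,kind,q,off,g.shape)
            w=cv2.GaussianBlur(cv2.dilate(m,np.ones((25,25))),(0,0),1)>0
            mm=cv2.GaussianBlur(cv2.resize(m,g.shape[::-1],interpolation=cv2.INTER_AREA).astype(float)/255,(0,0),0.7)
            wm=cv2.resize(w.astype(np.uint8),g.shape[::-1],interpolation=cv2.INTER_AREA)>0
            A=np.stack([mm[wm],np.ones(wm.sum())],1);b=g[wm]
            s=np.linalg.lstsq(A,b,rcond=None)[0];e+=((A@s-b)**2).mean()
            out.append(mm)
        return (e,out) if full else e
    best=None
    sim=np.array(q0)+np.array([[0,0,0],[.006,0,0],[0,.006,0],[0,0,.1]])
    r=minimize(cost,q0,method="Nelder-Mead",options=dict(initial_simplex=sim,xatol=1e-5,fatol=1e-4,maxiter=250))
    return r.x,r.fun
E
python3 - <<'E'
from fit import *
I={n:cv2.imread(f"pics/{n}0.png") for n in("top","side")}
def px(x,y,o,f=5): return o[0]+(x+.5)/f-.5,o[1]+(y+.5)/f-.5
A=(150,195)
C={"long":[(198,55),(393,115),(341,262),(145,198)],"square":[(107,277),(210,318),(165,423),(62,383)]}
q0={}
for k,c in C.items():
    W=np.array([unp("top",*px(*p,A),.012) for p in c]); print(k,W.mean(0),np.linalg.norm(W-np.roll(W,1,0),axis=1))
    e=W[1]-W[0]; a=np.arctan2(e[1],e[0]); q0[k]=[*W.mean(0),a+np.pi/2 if k=="long" else a]
W=np.array([unp("top",*px(*p,A),.012) for p in [(684,303),(771,291),(784,390),(706,401)]])
a=np.arctan2(*((W[0]+W[1]-W[2]-W[3])[::-1])); m=(W[2]+W[3])/2
q0["step"]=[m[0]+.006*np.cos(a),m[1]+.006*np.sin(a),a]
q0["round"]=[*unp("top",*px(272,449,(400,180)),.012),0.]
for k in q0:
    print(k,np.array(q0[k]))
    for names in (["top"],["side"],["top","side"]):
        if k=="step" and names!=["top"]: continue
        print("   ",names,*fit(k,q0[k],I,names))
# long block top corners, timer, dropper, centrifuge
L=np.array([unp("top",*px(*p,A),.036) for p in [(345,338),(515,285),(553,400),(380,458)]]);print("block",L,L.mean(0),np.linalg.norm(L-np.roll(L,1,0),axis=1))
print("timer base",unp("top",*px(595,175,A),0),"top",unp("top",*px(575,110,A),.06))
print("dropper",unp("top",*px(272,220,(400,180)),.0))
for p in [(323,248),(412,250),(426,110),(328,108)]: print("cent",p,unp("top",*p,.0),unp("top",*p,.2))
print("edge",unp("top",100,303,0))
E
```

```text
long [0.5626 0.3354] [0.0878 0.1197 0.0891 0.1196]
square [0.4524 0.4069] [0.0643 0.0645 0.0634 0.0638]
long [ 0.5626  0.3354 -0.312 ]
    ['top'] [ 0.5636  0.3372 -0.3055] 220.17595533563198
    ['side'] [ 0.5647  0.3344 -0.3078] 417.6342453157887
    ['top', 'side'] [ 0.5644  0.3356 -0.3059] 859.8881435223047
square [ 0.4524  0.4069 -1.9501]
    ['top'] [ 0.4538  0.4093 -1.9314] 228.5917017356658
    ['side'] [ 0.4545  0.4071 -1.9346] 370.98129186090534
    ['top', 'side'] [ 0.4537  0.4079 -1.929 ] 880.2914969066705
step [0.4299 0.0656 0.1713]
    ['top'] [0.433  0.0678 0.1624] 193.43132546179368
round [ 0.4309 -0.3745  0.    ]
    ['top'] [ 0.4315 -0.3763  0.0704] 408.0677540728326Traceback (most recent call last):
  File "<stdin>", line 18, in <module>
  File "fit.py", line 48, in fit
    r=minimize(cost,q0,method="Nelder-Mead",options=dict(initial_simplex=sim,xatol=1e-5,fatol=1e-4,maxiter=250))
    res = _minimize_neldermead(fun, x0, args, callback, bounds=bounds,
                               **options)
    fxr = func(xr)
    fx = function(np.copy(x), *(wrapper_args + args))
  File "fit.py", line 38, in cost
    m=nestmask(n,kind,q,off,g.shape)
  File "fit.py", line 22, in nestmask
    m=hullmask(sh,n,tf(np.r_[o(0),o(12)]/1e3,*q),off)
  File "fit.py", line 11, in hullmask
    p=(proj(n,P)-off+0.5)*S-0.5
       ~~~~^^^^^
  File "h.py", line 11, in proj
    c=cams.calibration(n);T=c["T"];P=np.atleast_2d(P)
ValueError: time passes only in moves, steps and waits
```

```bash
python3 - <<'E'
s=open('h.py').read()
s=s.replace("def ray","import pickle,os\nif not os.path.exists('cal.pkl'): pickle.dump({n:cams.calibration(n) for n in('top','side')},open('cal.pkl','wb'))\nCAL=pickle.load(open('cal.pkl','rb'))\ndef ray",1).replace("c=cams.calibration(n)","c=CAL[n]")
open('h.py','w').write(s)
E
python3 - <<'E'
from fit import *
I={n:cv2.imread(f"pics/{n}0.png") for n in("top","side")}
def px(x,y,o,f=5): return o[0]+(x+.5)/f-.5,o[1]+(y+.5)/f-.5
A=(150,195)
print("round",*fit("round",[.4315,-.3763,0],I,["side"]))
L=np.array([unp("top",*px(*p,A),.036) for p in [(345,338),(515,285),(553,400),(380,458)]]);print("block",L,L.mean(0),np.linalg.norm(L-np.roll(L,1,0),axis=1))
print("timer base",unp("top",*px(595,175,A),0),"top",unp("top",*px(575,110,A),.06))
print("dropper",unp("top",*px(272,220,(400,180)),.0))
for p in [(323,248),(412,250),(426,110),(328,108)]: print("cent",p,unp("top",*p,.0),unp("top",*p,.2))
print("edge",unp("top",100,303,0))
# stack heights: side clicks of step block etc, with top
B=(200,250)
s=cv2.imread("pics/side0.png");t=cv2.imread("pics/top0.png")
crop(t,"pics/t0c.png",210,245,270,290,12); crop(s,"pics/s0c.png",290,250,345,335,7)
E
```

```text
round [ 0.433  -0.3786  0.0381] 314.70242481813284
block [[0.4549 0.2833]
 [0.4836 0.1902]
 [0.4198 0.1685]
 [0.3889 0.2625]] [0.4368 0.2261] [0.0692 0.0975 0.0673 0.0989]
timer base [0.5528 0.1504] top [0.5763 0.1555]
dropper [ 0.5665 -0.3874]
cent (323, 248) [ 0.498  -0.0045] [0.4638 0.0002]
cent (412, 250) [ 0.4898 -0.2593] [ 0.4569 -0.2127]
cent (426, 110) [ 0.9257 -0.3271] [ 0.8212 -0.2694]
cent (328, 108) [ 0.9305 -0.0254] [ 0.8252 -0.0173]
edge [0.3458 0.6282]
```

View pics/t0c.png

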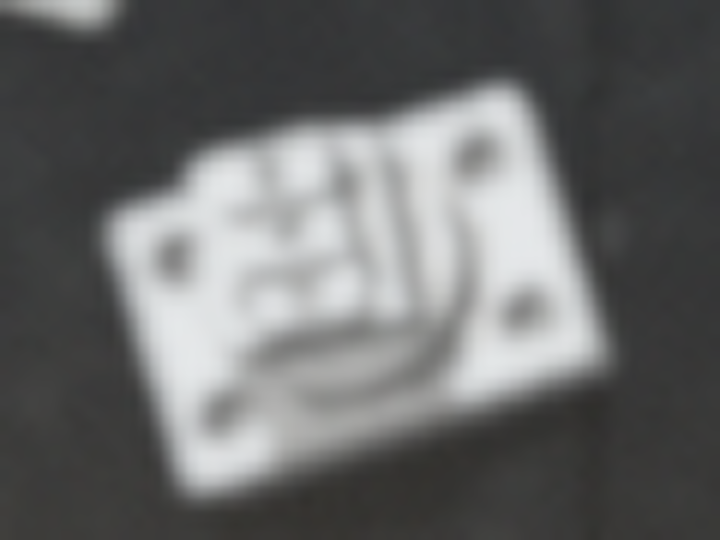

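View pics/s0c.png

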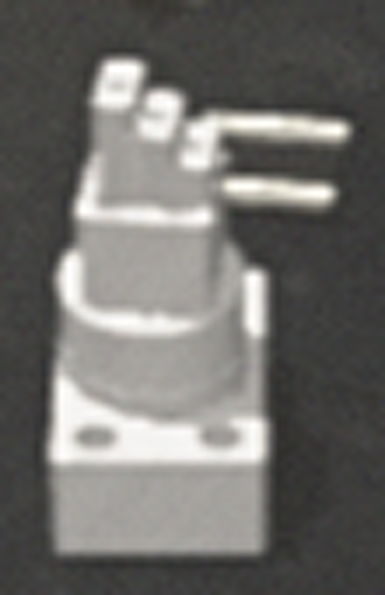

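Run:
```python
from h import *
def px(x,y,o,f): return o[0]+(x+.5)/f-.5,o[1]+(y+.5)/f-.5
f=lambda x,y,z:unp("side",*px(x,y,(290,250),7),z)
g=lambda x,y,z:unp("top",*px(x,y,(210,245),12),z)
a,b,c=f(119,84,.138),f(160,115,.128),f(201,147,.118)
print("step side",a,b,c,"yaw",np.arctan2(*(a-c)[::-1]))
# square front face top edge
p,q=f(80,213,.104),f(214,215,.104);print("sq edge",p,q,np.linalg.norm(p-q),np.arctan2(*(p-q)[::-1]))
p,q=f(55,462,.036),f(266,462,.036);print("long edge",p,q,np.linalg.norm(p-q),np.arctan2(*(p-q)[::-1]))
# rim of round: leftmost and rightmost at z=.07
p,q=f(60,280,.07),f(243,290,.07);print("round",p,q,(p+q)/2)
# top: square corners at z .104
print("sq top", g(185,165,.104), g(245,350,.104), g(425,320,.104),g(385,130,.104))
print("long top",[g(*p,.036) for p in [(103,220),(515,78),(610,365),(185,497)]])
```

```text
step side [0.4485 0.227 ] [0.4364 0.2249] [0.424  0.2235] yaw 0.1412667193459638
sq edge [0.4542 0.2483] [0.4154 0.2372] 0.040319358212382916 0.28025342616650306
long edge [0.4518 0.2824] [0.3911 0.263 ] 0.0636854495778932 0.30887464183634633
round [0.4656 0.2387] [0.4101 0.2265] [0.4379 0.2326]
sq top [0.4555 0.2521] [0.4153 0.2382] [0.4214 0.1996] [0.4627 0.209 ]
long top [array([0.453 , 0.2846]), array([0.4851, 0.1906]), array([0.4188, 0.168 ]), array([0.3896, 0.2642])]
```

```bash
cat > go.py <<'E'
import sys
from h import *
def go(x,y,z,yaw):
    o=get_obs();p=o["ee_pos"];r=o["eef_rot"];ya=r[2]
    dy=(yaw-ya+np.pi)%(2*np.pi)-np.pi
    X=np.array([np.cos(yaw),np.sin(yaw)]);Z=np.array([-np.sin(yaw),np.cos(yaw)])
    d=np.array([x,y])-p[:2]
    print("now",p,r,"w",o["grip_width"],"F",o["force"],"t",o["time_s"])
    print("spin deg %.2f then slide X %.4f Y %.4f Z %.4f  norm %.4f"%(-np.degrees(dy),d@X,p[2]-z,d@Z,np.linalg.norm([*d,p[2]-z])))
if __name__=="__main__": go(*map(float,sys.argv[1:5]))
E
python3 go.py .4405 .226 .205 1.72
```

```text
now [0.2002 0.512  0.2049] [-1.5707  0.001   1.198 ] w 0.09413271235423053 F [ 0.7142  0.6234 -0.2815] t 0.1
spin deg -29.91 then slide X -0.3186 Y -0.0001 Z -0.1951  norm 0.3735
```

Emit:
step_arm --plan '[{"spin": -6,"grip": -0.3,"slide": [0,0,0]},{"spin": -6,"grip": -0.3,"slide": [0,0,0]},{"spin": -6,"grip": -0.3,"slide": [0,0,0]},{"spin": -6,"grip": -0.3,"slide": [0,0,0]},{"spin": -6,"grip": -0.3,"slide": [0,0,0]},{"slide": [-0.032,0,-0.0195],"spin": 0,"grip": -0.3},{"slide": [-0.032,0,-0.0195],"spin": 0,"grip": -0.3},{"slide": [-0.032,0,-0.0195],"spin": 0,"grip": -0.3},{"slide": [-0.032,0,-0.0195],"spin": 0,"grip": -0.3},{"slide": [-0.032,0,-0.0195],"spin": 0,"grip": -0.3},{"slide": [-0.032,0,-0.0195],"spin": 0,"grip": -0.3},{"slide": [-0.032,0,-0.0195],"spin": 0,"grip": -0.3},{"slide": [-0.032,0,-0.0195],"spin": 0,"grip": -0.3},{"slide": [-0.032,0,-0.0195],"spin": 0,"grip": -0.3},{"slide": [-0.032,0,-0.0195],"spin": 0,"grip": -0.3},{"slide": [0,0,0],"spin": 0,"grip": -0.3},{"slide": [0,0,0],"spin": 0,"grip": -0.3}]' --force 15

```text
time_s: 1.52
ee_pos: [0.4418, 0.2239, 0.2051]
eef_rot: [-1.57, 0.0, 1.718]
force: [-0.5, 0.5, -0.3]
grip_width: 0.0612
```

```bash
python3 go.py .4405 .226 .114 1.72
python3 - <<'E'
from h import *
s=cams.camera("side"); t=cams.camera("top")
crop(s,"pics/s1.png",260,180,380,320,4);crop(t,"pics/t1.png",170,200,310,310,4)
E
```

```text
now [0.4418 0.2239 0.2051] [-1.57    0.0001  1.7185] w 0.061162114901676036 F [-0.5164  0.4988 -0.3408] t 1.5167
spin deg -0.09 then slide X 0.0023 Y 0.0911 Z 0.0010  norm 0.0911
```

View pics/s1.png

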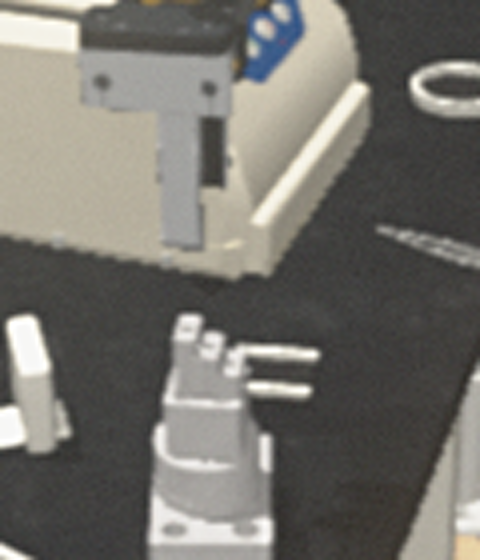

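View pics/t1.png

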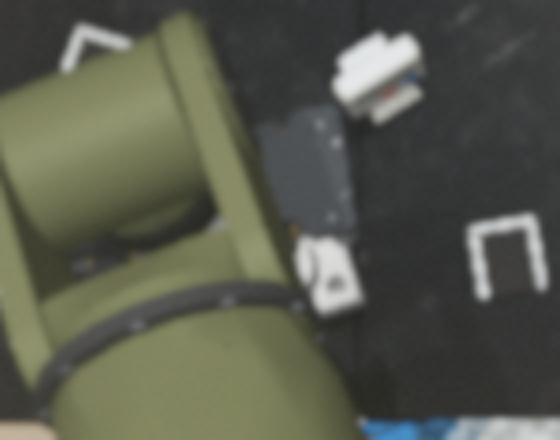

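Run:
```python
from h import *
p=np.array([.4418,.2239,.2051]);a=1.7185
X=np.array([np.cos(a),np.sin(a),0]);Z=np.array([-np.sin(a),np.cos(a),0])
f=lambda q:(proj("side",q)[0]-[260,180])*4
for s in (.0306,.043,-.0306):
  for l in(-.008,.008):
    print(s,l,f(p+X*s+Z*l),"up38",f(p+X*s+Z*l+[0,0,.038]))
```

```text
0.0306 -0.008 [169.1292 242.7006] up38 [166.6135 174.8629]
0.0306 0.008 [200.8562 245.2037] up38 [198.9936 177.2201]
0.043 -0.008 [163.8128 255.2868] up38 [161.1545 186.8879]
0.043 0.008 [195.9036 257.8563] up38 [193.9138 189.3093]
-0.0306 -0.008 [193.6349 184.6866] up38 [191.7408 119.5139]
-0.0306 0.008 [223.6798 186.895 ] up38 [222.3706 121.5862]
```

Emit:
step_arm --plan '[{"spin": 0,"grip": -0.3,"slide": [0.0015,0.03,0.001]},{"spin": 0,"grip": -0.3,"slide": [0,0.03,0]},{"spin": 0,"grip": -0.3,"slide": [0,0.02,0]},{"spin": 0,"grip": -0.3,"slide": [0,0.011,0]},{"spin": 0,"grip": -0.3,"slide": [0,0,0]},{"spin": 0,"grip": -0.3,"slide": [0,0,0]}]'

```text
time_s: 2.12
ee_pos: [0.4398, 0.2272, 0.115]
eef_rot: [-1.571, -0.0, 1.723]
force: [0.1, 0.3, 0.1]
grip_width: 0.0609
```

```bash
python3 go.py .4405 .226 .114 1.72
python3 - <<'E'
from h import *
s=cams.camera("side"); 
crop(s,"pics/s2.png",260,200,380,340,4)
E
```

```text
now [0.4398 0.2272 0.115 ] [-1.5709 -0.0001  1.7227] w 0.060865683920770096 F [0.1159 0.2569 0.1413] t 2.1167
spin deg 0.15 then slide X -0.0013 Y 0.0010 Z -0.0005  norm 0.0017
```

View pics/s2.png

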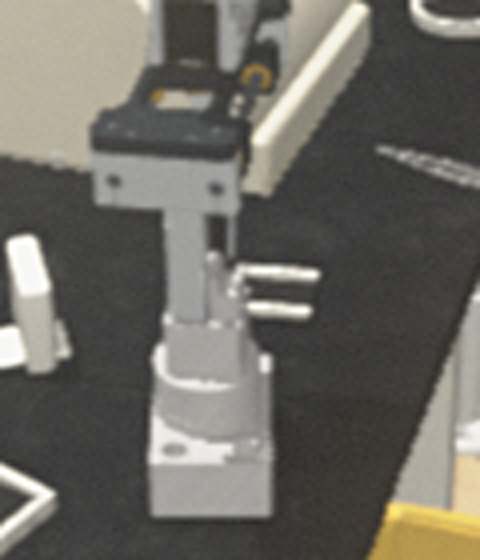

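Emit:
step_arm --plan '[{"spin": 0,"grip": 0.3,"slide": [0,0,0]},{"spin": 0,"grip": 0.4,"slide": [0,0,0]},{"spin": 0,"grip": 0.6,"slide": [0,0,0]},{"spin": 0,"grip": 0.8,"slide": [0,0,0]},{"spin": 0,"grip": 0.8,"slide": [0,0,0]},{"spin": 0,"grip": 0.8,"slide": [0,0,0]},{"spin": 0,"grip": 0.8,"slide": [0,0,0]},{"spin": 0,"grip": 0.8,"slide": [0,-0.005,0]},{"spin": 0,"grip": 0.8,"slide": [0,-0.02,0]},{"spin": 0,"grip": 0.8,"slide": [0,-0.02,0]},{"spin": 0,"grip": 0.8,"slide": [0,0,0]}]'

```text
time_s: 3.08
ee_pos: [0.4412, 0.2271, 0.1631]
eef_rot: [-1.576, -0.001, 1.722]
force: [0.5, -0.2, 0.3]
grip_width: 0.0239
```

```bash
python3 go.py .4505 .0695 .020 1.733
python3 - <<'E'
from h import *
s=cams.camera("side"); 
crop(s,"pics/s3.png",260,200,380,340,4)
E
```

```text
now [0.4412 0.2271 0.1631] [-1.5757 -0.0013  1.7217] w 0.02393938845649118 F [ 0.4982 -0.2264  0.306 ] t 3.0833
spin deg -0.65 then slide X -0.1570 Y 0.1431 Z 0.0163  norm 0.2130
```

View pics/s3.png

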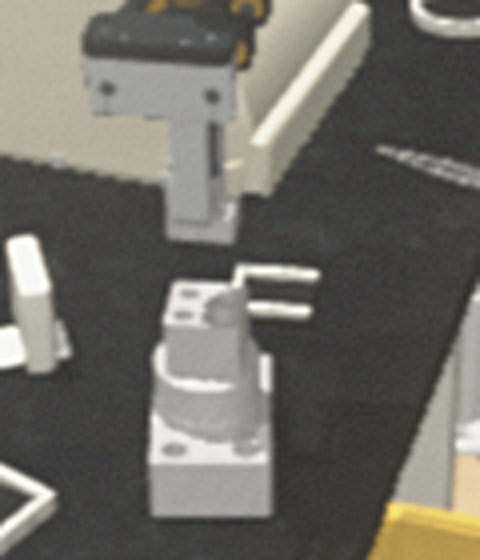

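Run:
```python
from h import *
p=np.array([.4412,.2271]);a=1.7217
X=np.array([np.cos(a),np.sin(a)]);Z=np.array([-np.sin(a),np.cos(a)])
for z in(.150,.153,.155):
  for c in [(165,239),(237,243)]:
    w=unp("side",260+(c[0]+.5)/4-.5,200+(c[1]+.5)/4-.5,z);print(z,w,(w-p)@X,(w-p)@Z)
```

```text
0.15 [0.4559 0.2401] 0.01059148250715642 -0.01652387070446213
0.15 [0.4191 0.2325] 0.008677134674580967 0.021007110087934867
0.153 [0.4542 0.2444] 0.015194078606309776 -0.015437086417536668
0.153 [0.4176 0.237 ] 0.013291017158705893 0.02187262366826549
0.155 [0.453  0.2474] 0.018262476005745393 -0.014712563559586294
0.155 [0.4165 0.2399] 0.01636693881478903 0.02244963272181926
```

Run:
```python
from h import *
t=cv2.imread("pics/top0.png");s=cv2.imread("pics/side0.png")
crop(t,"pics/t0d.png",310,95,440,260,4); crop(s,"pics/s0d.png",200,130,370,260,4)
```

```text
(no output)
```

View pics/t0d.png

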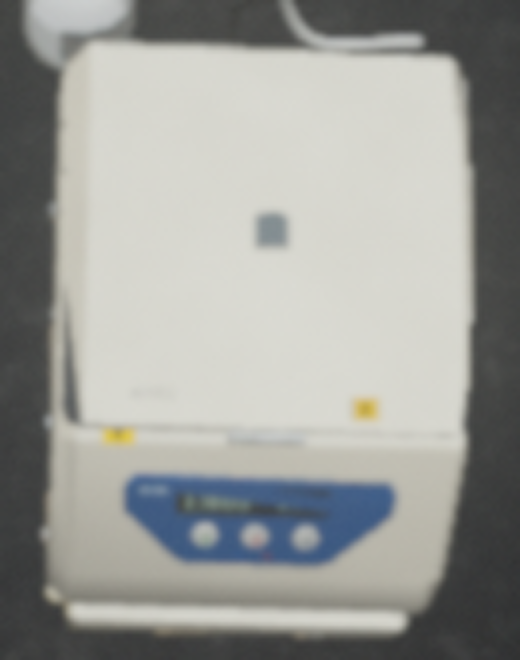

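View pics/s0d.png

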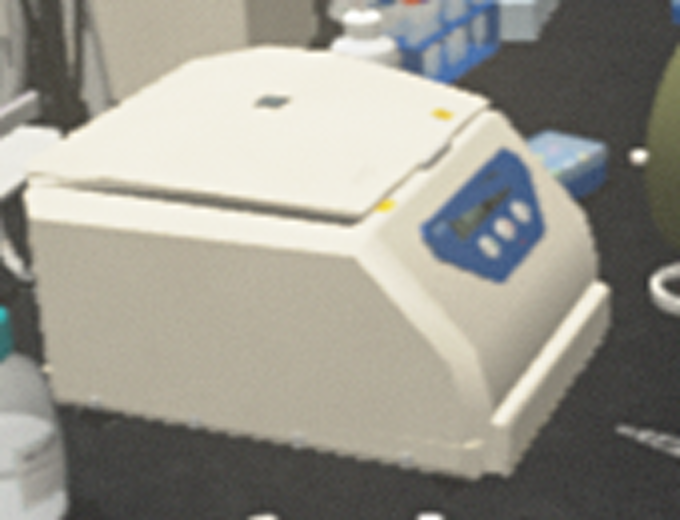

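Run:
```python
from h import *
T=lambda x,y:(310+x/4,95+y/4); S=lambda x,y:(200+x/4,130+y/4)
for nm,a,b in [("lip low near",(68,612),(495,430)),("lip low near bot",(72,628),(505,472)),("upper corner",(68,432),(358,250)),("yellow",(118,436),(385,206)),("panel knee bottom",(55,590),(490,400)),("lip far top",(408,615),(605,285)),("knob-L",(205,535),(490,246)),("panel knee far",(440,590),(595,245))]:
    print(nm,*tri(T(*a),S(*b)))
```

```text
lip low near [ 0.4892 -0.0137  0.0579] 0.0024289714368784074
lip low near bot [ 0.4836 -0.0175  0.0243] 0.00247944275385903
upper corner [ 0.5811 -0.0116  0.177 ] 0.0007775885981138321
yellow [ 0.573  -0.0413  0.1966] 0.0010377605748514086
panel knee bottom [ 0.4946 -0.0055  0.085 ] 0.007217475027939587
lip far top [ 0.4807 -0.2457  0.0612] 0.004946190912404944
knob-L [ 0.5206 -0.0978  0.151 ] 0.0003863135381837718
panel knee far [ 0.4935 -0.2624  0.0857] 0.004576776194001138
```

Emit:
step_arm --plan '[{"spin": -0.65,"grip": 0.8,"slide": [-0.02,0,0.003]},{"spin": 0,"grip": 0.8,"slide": [-0.032,0,0.004]},{"spin": 0,"grip": 0.8,"slide": [-0.035,0,0.004]},{"spin": 0,"grip": 0.8,"slide": [-0.035,0,0.003]},{"spin": 0,"grip": 0.8,"slide": [-0.025,0,0.002]},{"spin": 0,"grip": 0.8,"slide": [-0.01,0,0.0]},{"spin": 0,"grip": 0.8,"slide": [0,0.02,0]},{"spin": 0,"grip": 0.8,"slide": [0,0.03,0]},{"spin": 0,"grip": 0.8,"slide": [0,0.03,0]},{"spin": 0,"grip": 0.8,"slide": [0,0.025,0]},{"spin": 0,"grip": 0.8,"slide": [0,0.015,0]},{"spin": 0,"grip": 0.8,"slide": [0,0,0]},{"spin": 0,"grip": 0.8,"slide": [0,0,0]}]'

```text
time_s: 4.22
ee_pos: [0.4489, 0.0693, 0.039]
eef_rot: [-1.569, -0.0, 1.733]
force: [0.6, 0.3, -0.9]
grip_width: 0.0236
```

```bash
python3 go.py .4505 .0695 .020 1.733
python3 - <<'E'
from h import *
s=cams.camera("side"); t=cams.camera("top")
crop(s,"pics/s4.png",270,190,390,310,5);crop(t,"pics/t4.png",250,200,350,300,5)
E
```

```text
now [0.4489 0.0693 0.039 ] [-1.5689 -0.0003  1.7332] w 0.02363621189038654 F [ 0.6448  0.3375 -0.8911] t 4.2167
spin deg 0.01 then slide X -0.0001 Y 0.0190 Z -0.0017  norm 0.0191
```

View pics/s4.png

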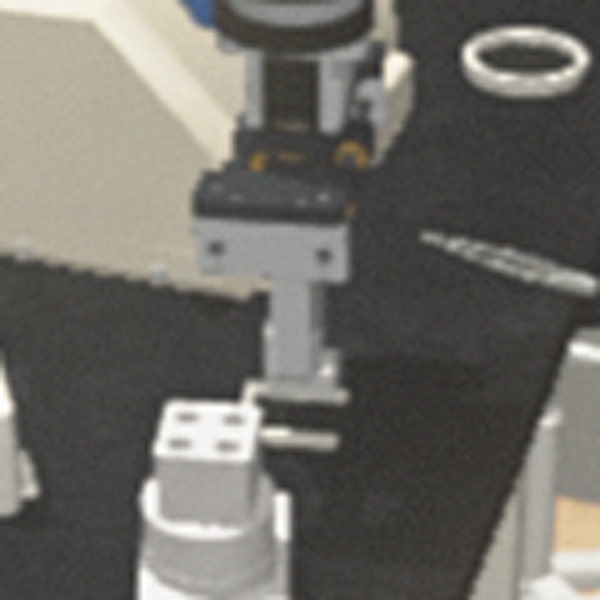

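View pics/t4.png

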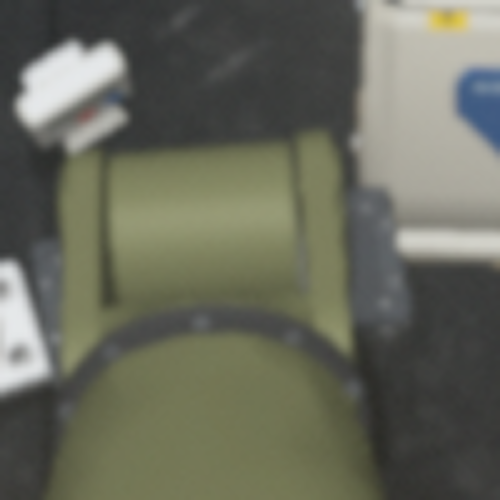

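Emit:
step_arm --plan '[{"spin": 0,"grip": 0.8,"slide": [0,0.01,-0.001]},{"spin": 0,"grip": 0.8,"slide": [0,0.008,0]},{"spin": 0,"grip": 0.8,"slide": [0,0.003,0]},{"spin": 0,"grip": 0.8,"slide": [0,0.001,0]},{"spin": 0,"grip": 0.8,"slide": [0,0,0]},{"spin": 0,"grip": 0.8,"slide": [0,0,0]}]'

```text
time_s: 4.82
ee_pos: [0.4504, 0.0691, 0.0175]
eef_rot: [-1.571, 0.0, 1.733]
force: [-0.2, -0.3, -0.1]
grip_width: 0.0239
```

Emit:
step_arm --plan '[{"spin": 0,"grip": 0.8,"slide": [0,0.001,0]},{"spin": 0,"grip": 0.8,"slide": [0,0,0]},{"spin": 0,"grip": 0.8,"slide": [0,0,0]}]'

```text
time_s: 5.07
ee_pos: [0.4503, 0.0691, 0.0165]
eef_rot: [-1.571, 0.0, 1.733]
force: [0.1, -0.4, -1.2]
grip_width: 0.0238
```

Emit:
step_arm --plan '[{"spin": 0,"grip": 0.4,"slide": [0,0,0]},{"spin": 0,"grip": 0.2,"slide": [0,0,0]},{"spin": 0,"grip": 0.1,"slide": [0,0,0]},{"spin": 0,"grip": 0.1,"slide": [0,0,0]},{"spin": 0,"grip": 0.1,"slide": [0,0,0]},{"spin": 0,"grip": 0.1,"slide": [0,-0.015,0]},{"spin": 0,"grip": 0.1,"slide": [0,-0.03,0]},{"spin": 0,"grip": 0.1,"slide": [0,-0.03,0]},{"spin": 0,"grip": 0.1,"slide": [0,-0.04,0]},{"spin": 0,"grip": 0,"slide": [0,-0.04,0]},{"spin": 0,"grip": -0.3,"slide": [0.04,-0.01,0]},{"spin": 0,"grip": -0.5,"slide": [0.04,0,0]},{"spin": 0,"grip": -0.5,"slide": [0.04,0,0]},{"spin": 0,"grip": -0.5,"slide": [0.02,0,0]},{"spin": 0,"grip": -0.5,"slide": [0,0,0]}]'

```text
time_s: 6.32
ee_pos: [0.4268, 0.2103, 0.1815]
eef_rot: [-1.571, -0.001, 1.736]
force: [-0.0, -0.2, -0.6]
grip_width: 0.0697
```

```bash
python3 go.py .4395 .2245 .080 1.85
python3 - <<'E'
from h import *
s=cams.camera("side"); t=cams.camera("top")
crop(s,"pics/s5.png",270,220,370,340,5);crop(t,"pics/t5.png",210,240,320,300,7)
E
```

```text
now [0.4268 0.2103 0.1815] [-1.5709 -0.0005  1.7364] w 0.06973677808948614 F [-0.0387 -0.225  -0.5516] t 6.3167
spin deg -6.51 then slide X 0.0101 Y 0.1015 Z -0.0161  norm 0.1033
```

View pics/s5.png

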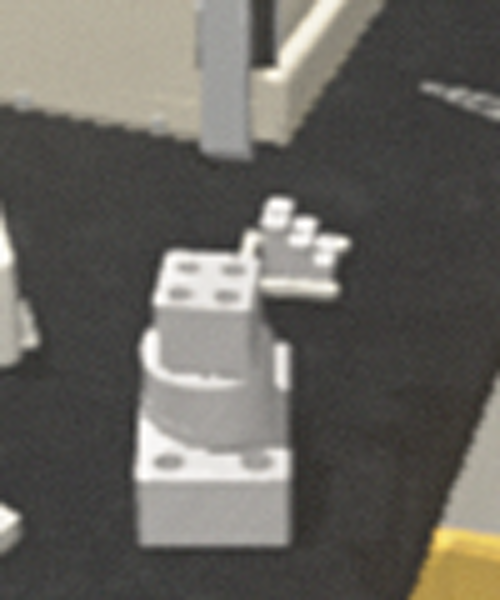

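View pics/t5.png

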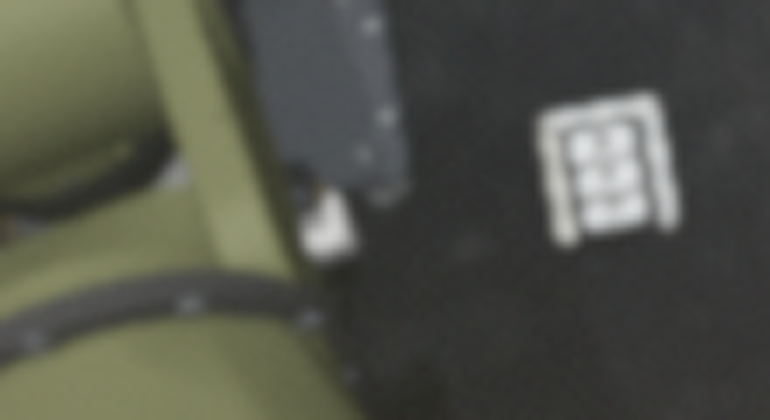

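```bash
python3 - <<'E'
from h import *
W=np.array([unp("side",270+(x+.5)/5-.5,220+(y+.5)/5-.5,.104) for x,y in [(165,249),(259,252),(250,308),(154,304)]])
print(W,W.mean(0),np.linalg.norm(W-np.roll(W,1,0),axis=1))
for i,j in((0,1),(3,2)): print(np.arctan2(*(W[i]-W[j])[::-1]))
E
python3 go.py .4395 .2245 .080 1.85
```

```text
[[0.465  0.2097]
 [0.4252 0.1996]
 [0.4155 0.2406]
 [0.4549 0.25  ]] [0.4401 0.225 ] [0.0416 0.0411 0.0421 0.0405]
0.24805378413745258
0.23449096916924447
now [0.4274 0.2076 0.1813] [-1.5705  0.0002  1.7346] w 0.0704217762432149 F [-0.101  0.478  0.139] t 6.4167
spin deg -6.61 then slide X 0.0129 Y 0.1013 Z -0.0163  norm 0.1034
```

Emit:
step_arm --plan '[{"spin": -4.3,"grip": -0.5,"slide": [0,0,0]},{"spin": 0,"grip": -0.5,"slide": [0.014,0,-0.016]},{"spin": 0,"grip": -0.5,"slide": [0,0.03,0]},{"spin": 0,"grip": -0.5,"slide": [0,0.03,0]},{"spin": 0,"grip": -0.5,"slide": [0,0.02,0]},{"spin": 0,"grip": -0.5,"slide": [0,0,0]},{"spin": 0,"grip": -0.5,"slide": [0,0,0]}]'

```text
time_s: 7.0
ee_pos: [0.4401, 0.2237, 0.1015]
eef_rot: [-1.569, 0.0, 1.807]
force: [-0.4, -0.0, 0.3]
grip_width: 0.0705
```

```bash
python3 go.py .440 .225 .080 1.81
python3 - <<'E'
from h import *
s=cams.camera("side")
crop(s,"pics/s6.png",270,210,370,330,5)
E
```

```text
now [0.4401 0.2237 0.1015] [-1.5694  0.0003  1.8068] w 0.07051478249990366 F [-0.3906 -0.05    0.342 ] t 7.0
spin deg -0.18 then slide X 0.0013 Y 0.0215 Z -0.0002  norm 0.0215
```

View pics/s6.png

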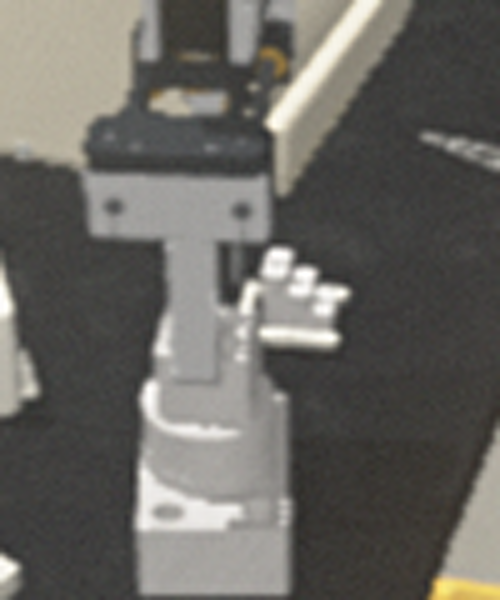

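Finger at px column ~195 sits centrally before the square (160–258 in the crop); clear on both sides. Descend and close.

Emit:
step_arm --plan '[{"spin": 0,"grip": -0.5,"slide": [0.001,0.012,0]},{"spin": 0,"grip": -0.5,"slide": [0,0.009,0]},{"spin": 0,"grip": -0.5,"slide": [0,0,0]},{"spin": 0,"grip": 0,"slide": [0,0,0]},{"spin": 0,"grip": 0.3,"slide": [0,0,0]},{"spin": 0,"grip": 0.6,"slide": [0,0,0]},{"spin": 0,"grip": 0.6,"slide": [0,0,0]},{"spin": 0,"grip": 0.6,"slide": [0,0,0]},{"spin": 0,"grip": 0.6,"slide": [0,0,0]},{"spin": 0,"grip": 0.6,"slide": [0,0,0]}]' --force 20

```text
time_s: 7.88
ee_pos: [0.4398, 0.2257, 0.0807]
eef_rot: [-1.571, -0.0, 1.808]
force: [-1.4, -1.0, 3.7]
grip_width: 0.0398
```

Emit:
step_arm --plan '[{"spin": 0,"grip": 0.6,"slide": [0,-0.005,0]},{"spin": 0,"grip": 0.6,"slide": [0,-0.02,0]},{"spin": 0,"grip": 0.6,"slide": [0,-0.03,0]},{"spin": 0,"grip": 0.6,"slide": [0,-0.02,0]},{"spin": 6.8,"grip": 0.6,"slide": [0,0,0]},{"spin": 6.8,"grip": 0.6,"slide": [0,0,0]},{"spin": 6.8,"grip": 0.6,"slide": [0,0,0]},{"spin": 6.8,"grip": 0.6,"slide": [0,0,0]},{"spin": 6.8,"grip": 0.6,"slide": [0,0,0]},{"spin": 0,"grip": 0.6,"slide": [0,0,0]},{"spin": 0,"grip": 0.6,"slide": [0,0,0]}]'

```text
time_s: 8.8
ee_pos: [0.4396, 0.2256, 0.1555]
eef_rot: [-1.571, 0.0, 1.218]
force: [1.1, 0.4, -1.7]
grip_width: 0.0401
```

```bash
python3 go.py .454 .408 .035 1.209
python3 - <<'E'
from h import *
s=cams.camera("side")
crop(s,"pics/s7.png",270,210,370,330,5)
E
```

```text
now [0.4396 0.2256 0.1555] [-1.5706  0.0002  1.2184] w 0.04009209465978105 F [ 1.0551  0.3907 -1.7397] t 8.8
spin deg 0.54 then slide X 0.1757 Y 0.1205 Z 0.0511  norm 0.2191
```

View pics/s7.png

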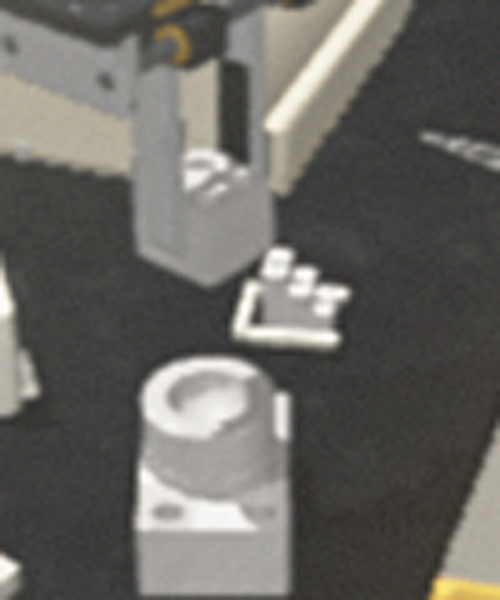

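Emit:
step_arm --plan '[{"spin": 0.5,"grip": 0.6,"slide": [0.02,0,0.006]},{"spin": 0,"grip": 0.6,"slide": [0.03,0,0.009]},{"spin": 0,"grip": 0.6,"slide": [0.036,0,0.01]},{"spin": 0,"grip": 0.6,"slide": [0.036,0,0.01]},{"spin": 0,"grip": 0.6,"slide": [0.034,0,0.01]},{"spin": 0,"grip": 0.6,"slide": [0.02,0,0.006]},{"spin": 0,"grip": 0.6,"slide": [0,0.02,0]},{"spin": 0,"grip": 0.6,"slide": [0,0.035,0]},{"spin": 0,"grip": 0.6,"slide": [0,0.035,0]},{"spin": 0,"grip": 0.6,"slide": [0,0.02,0]},{"spin": 0,"grip": 0.6,"slide": [0,0.008,0]},{"spin": 0,"grip": 0.6,"slide": [0,0,0]},{"spin": 0,"grip": 0.6,"slide": [0,0,0]}]'

```text
time_s: 9.93
ee_pos: [0.4552, 0.4086, 0.0385]
eef_rot: [-1.571, -0.001, 1.207]
force: [0.3, 0.2, -1.4]
grip_width: 0.0401
```

```bash
python3 go.py .454 .408 .016 1.209
python3 - <<'E'
from h import *
s=cams.camera("side")
crop(s,"pics/s8.png",220,290,320,410,5)
p=unp("side",270+208/5-.5,210+396.5/5-.5,.07);print("round centre",p)
E
```

```text
now [0.4552 0.4086 0.0385] [-1.5713 -0.0009  1.2073] w 0.04008644966770189 F [ 0.347   0.1776 -1.3622] t 9.9333
spin deg -0.10 then slide X -0.0009 Y 0.0225 Z 0.0009  norm 0.0225
round centre [0.4398 0.2276]
```

View pics/s8.png

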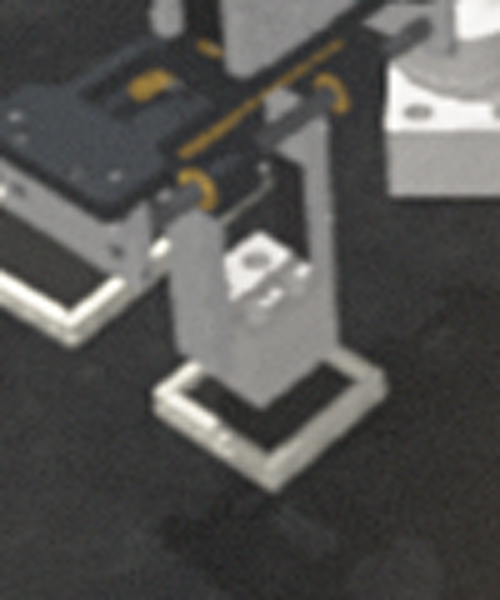

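Run:
```python
from h import *
a=1.2073;X=np.array([np.cos(a),np.sin(a)]);Z=np.array([-np.sin(a),np.cos(a)])
for z in(.027,.029):
  w=unp("side",220+265.5/5-.5,290+408.5/5-.5,z);d=w-[.4552,.4086];print(w,d@X,d@Z)
  for c in((335,345),(178,345)):
    w=unp("side",220+(c[0]+.5)/5-.5,290+(c[1]+.5)/5-.5,z);d=w-[.4552,.4086];print("  ",w,d@X,d@Z)
```

```text
[0.4425 0.4347] 0.01982637545439283 0.021175176803622683
   [0.43   0.3971] -0.01969773197350207 0.01946326238513848
   [0.487  0.4155] 0.017749668467257358 -0.02728218844196035
[0.4416 0.4364] 0.021130028851647338 0.02264004250568111
   [0.4291 0.399 ] -0.018268972006429796 0.020933546849432227
   [0.486  0.4173] 0.019059895313087515 -0.025663939522852956
```

Emit:
step_arm --plan '[{"spin": 0,"grip": 0.6,"slide": [-0.001,0.01,0.001]},{"spin": 0,"grip": 0.6,"slide": [0,0.008,0]},{"spin": 0,"grip": 0.6,"slide": [0,0.003,0]},{"spin": 0,"grip": 0.6,"slide": [0,0.001,0]},{"spin": 0,"grip": 0.6,"slide": [0,0,0]},{"spin": 0,"grip": 0.6,"slide": [0,0,0]}]'

```text
time_s: 10.48
ee_pos: [0.4534, 0.4076, 0.0156]
eef_rot: [-1.571, 0.0, 1.206]
force: [-1.4, -0.8, 2.5]
grip_width: 0.0397
```

Emit:
step_arm --plan '[{"spin": 0,"grip": 0.1,"slide": [0,0,0]},{"spin": 0,"grip": 0,"slide": [0,0,0]},{"spin": 0,"grip": -0.2,"slide": [0,0,0]},{"spin": 0,"grip": -0.2,"slide": [0,0,0]},{"spin": 0,"grip": -0.2,"slide": [0,-0.015,0]},{"spin": 0,"grip": -0.2,"slide": [0,-0.03,0]},{"spin": 0,"grip": -0.3,"slide": [0,-0.04,0]},{"spin": 0,"grip": -0.5,"slide": [0,-0.04,0]},{"spin": 0,"grip": -0.8,"slide": [0,-0.02,0]},{"spin": 6.5,"grip": -0.8,"slide": [0,0,0]},{"spin": 6.5,"grip": -0.8,"slide": [0,0,0]},{"spin": 6.5,"grip": -0.8,"slide": [0,0,0]},{"spin": 6.5,"grip": -0.8,"slide": [0,0,0]},{"spin": 6.5,"grip": -0.8,"slide": [0,0,0]},{"spin": 6.5,"grip": -0.8,"slide": [0,0,0]},{"spin": 6.5,"grip": -0.8,"slide": [0,0,0]},{"spin": 6.5,"grip": -0.8,"slide": [0,0,0]},{"spin": 0,"grip": -0.8,"slide": [0,0,0]}]'

```text
time_s: 11.98
ee_pos: [0.4534, 0.4077, 0.1604]
eef_rot: [-1.571, -0.0, 0.293]
force: [0.6, -0.4, 0.3]
grip_width: 0.0852
```

```bash
python3 go.py .4395 .2285 .130 .3
python3 - <<'E'
from h import *
s=cams.camera("side");crop(s,"pics/s9.png",220,250,370,400,5)
E
```

```text
now [0.4534 0.4077 0.1604] [-1.5708 -0.0001  0.2928] w 0.08524493981909156 F [ 0.5671 -0.3805  0.3221] t 11.9833
spin deg -0.41 then slide X -0.0663 Y 0.0304 Z -0.1670  norm 0.1823
```

View pics/s9.png

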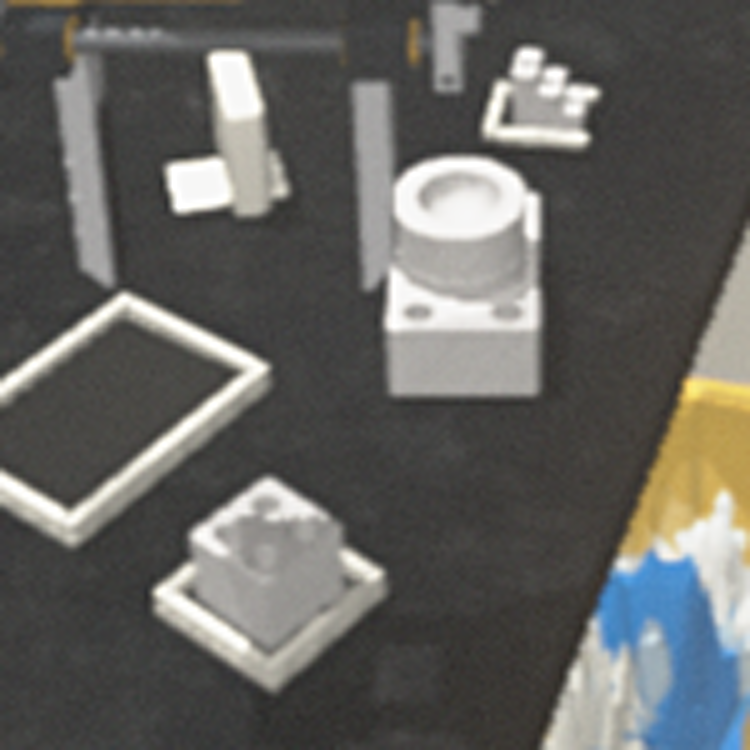

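Emit:
step_arm --plan '[{"spin": 0,"grip": -0.8,"slide": [-0.009,0,-0.023]},{"spin": 0,"grip": -0.8,"slide": [-0.013,0,-0.033]},{"spin": 0,"grip": -0.8,"slide": [-0.014,0,-0.036]},{"spin": 0,"grip": -0.8,"slide": [-0.014,0,-0.036]},{"spin": 0,"grip": -0.8,"slide": [-0.012,0,-0.029]},{"spin": 0,"grip": -0.8,"slide": [-0.004,0,-0.01]},{"spin": 0,"grip": -0.8,"slide": [0,0.03,0]},{"spin": 0,"grip": -0.8,"slide": [0,0.03,0]},{"spin": 0,"grip": -0.8,"slide": [0,0.01,0]},{"spin": 0,"grip": -0.8,"slide": [0,0,0]},{"spin": 0,"grip": -0.8,"slide": [0,0,0]}]'

```text
time_s: 12.95
ee_pos: [0.4396, 0.2291, 0.0911]
eef_rot: [-1.571, 0.0, 0.3]
force: [-0.3, 0.6, 0.3]
grip_width: 0.0844
```

```bash
python3 go.py .4393 .2285 .046 .3
python3 - <<'E'
from h import *
s=cams.camera("side");crop(s,"pics/s10.png",250,210,380,340,5)
E
```

```text
now [0.4396 0.2291 0.0911] [-1.5707  0.0001  0.3002] w 0.08439946765375837 F [-0.2762  0.5877  0.3353] t 12.95
spin deg 0.01 then slide X -0.0005 Y 0.0451 Z -0.0005  norm 0.0451
```

View pics/s10.png

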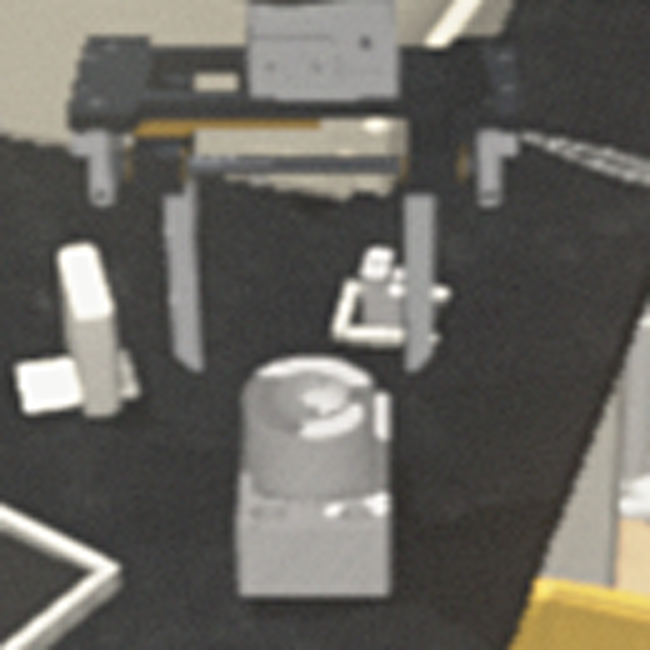

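Fingers (crop columns 200 and 405) straddle the round block (243–378). Descend and close.

Emit:
step_arm --plan '[{"spin": 0,"grip": -0.8,"slide": [0,0.02,-0.001]},{"spin": 0,"grip": -0.8,"slide": [0,0.018,0]},{"spin": 0,"grip": -0.8,"slide": [0,0.0065,0]},{"spin": 0,"grip": -0.8,"slide": [0,0,0]},{"spin": 0,"grip": -0.4,"slide": [0,0,0]},{"spin": 0,"grip": -0.2,"slide": [0,0,0]},{"spin": 0,"grip": 0.2,"slide": [0,0,0]},{"spin": 0,"grip": 0.2,"slide": [0,0,0]},{"spin": 0,"grip": 0.2,"slide": [0,0,0]},{"spin": 0,"grip": 0.2,"slide": [0,0,0]}]' --force 30

```text
time_s: 13.83
ee_pos: [0.4399, 0.2278, 0.0466]
eef_rot: [-1.571, -0.001, 0.298]
force: [-1.7, 0.5, 6.4]
grip_width: 0.0578
```

Emit:
step_arm --plan '[{"spin": 0,"grip": 0.2,"slide": [0,-0.005,0]},{"spin": 0,"grip": 0.2,"slide": [0,-0.02,0]},{"spin": 0,"grip": 0.2,"slide": [0,-0.03,0]},{"spin": 0,"grip": 0.2,"slide": [0,-0.03,0]},{"spin": 0,"grip": 0.2,"slide": [0,-0.03,0]},{"spin": 5.7,"grip": 0.2,"slide": [0,0,0]},{"spin": 5.7,"grip": 0.2,"slide": [0,0,0]},{"spin": 5.7,"grip": 0.2,"slide": [0,0,0]},{"spin": 0,"grip": 0.2,"slide": [-0.02,0,0]},{"spin": 0,"grip": 0.2,"slide": [-0.03,0,0]},{"spin": 0,"grip": 0.2,"slide": [-0.03,0,0]},{"spin": 0,"grip": 0.2,"slide": [0,0,0]}]'

```text
time_s: 14.83
ee_pos: [0.356, 0.2274, 0.1608]
eef_rot: [-1.571, 0.002, 0.001]
force: [-0.8, -0.8, -1.9]
grip_width: 0.0576
```

```bash
python3 go.py .36 -.3775 .16 0
python3 - <<'E'
from h import *
s=cams.camera("side");crop(s,"pics/s11.png",250,180,400,340,4)
E
```

```text
now [0.356  0.2274 0.1608] [-1.5714  0.0019  0.001 ] w 0.057630794287876846 F [-0.7955 -0.7651 -1.9487] t 14.8333
spin deg 0.06 then slide X 0.0040 Y 0.0008 Z -0.6049  norm 0.6049
```

View pics/s11.png

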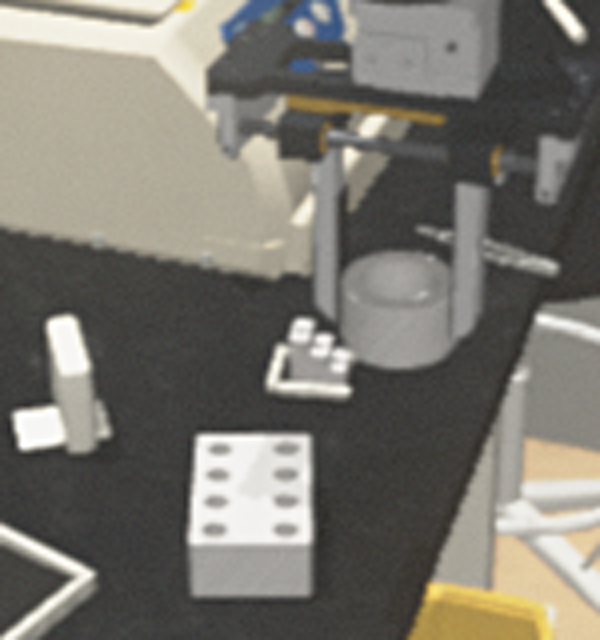

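Emit:
step_arm --plan '[{"spin": 0,"grip": 0.2,"slide": [0,0,-0.015]},{"spin": 0,"grip": 0.2,"slide": [0,0,-0.025]},{"spin": 0,"grip": 0.2,"slide": [0,0,-0.035]},{"spin": 0,"grip": 0.2,"slide": [0,0,-0.035]},{"spin": 0,"grip": 0.2,"slide": [0,0,-0.035]},{"spin": 0,"grip": 0.2,"slide": [0,0,-0.035]},{"spin": 0,"grip": 0.2,"slide": [0,0,-0.035]},{"spin": 0,"grip": 0.2,"slide": [0,0,-0.035]},{"spin": 0,"grip": 0.2,"slide": [0,0,-0.035]},{"spin": 0,"grip": 0.2,"slide": [0,0,-0.035]},{"spin": 0,"grip": 0.2,"slide": [0,0,-0.035]},{"spin": 0,"grip": 0.2,"slide": [0,0,-0.035]},{"spin": 0,"grip": 0.2,"slide": [0,0,-0.035]},{"spin": 0,"grip": 0.2,"slide": [0,0,-0.035]},{"spin": 0,"grip": 0.2,"slide": [0,0,-0.035]},{"spin": 0,"grip": 0.2,"slide": [0,0,-0.035]},{"spin": 0,"grip": 0.2,"slide": [0,0,-0.035]},{"spin": 0,"grip": 0.2,"slide": [0,0,-0.025]},{"spin": 0,"grip": 0.2,"slide": [0,0,-0.015]},{"spin": 0,"grip": 0.2,"slide": [0,0,0]}]'

```text
time_s: 16.55
ee_pos: [0.3591, -0.3802, 0.1605]
eef_rot: [-1.571, 0.0, -0.003]
force: [0.4, 0.2, -2.3]
grip_width: 0.0571
```

```bash
python3 go.py .432 -.3775 .06 0
```

```text
now [ 0.3591 -0.3802  0.1605] [-1.5709  0.0003 -0.0026] w 0.0571072691801646 F [ 0.395   0.2442 -2.3484] t 16.55
spin deg -0.15 then slide X 0.0729 Y 0.1005 Z 0.0027  norm 0.1242
```

Emit:
step_arm --plan '[{"spin": 0,"grip": 0.2,"slide": [0.02,0,0.001]},{"spin": 0,"grip": 0.2,"slide": [0.03,0,0.001]},{"spin": 0,"grip": 0.2,"slide": [0.022,0,0.001]},{"spin": 0,"grip": 0.2,"slide": [0,0.02,0]},{"spin": 0,"grip": 0.2,"slide": [0,0.035,0]},{"spin": 0,"grip": 0.2,"slide": [0,0.035,0]},{"spin": 0,"grip": 0.2,"slide": [0,0.01,0]},{"spin": 0,"grip": 0.2,"slide": [0,0,0]},{"spin": 0,"grip": 0.2,"slide": [0,0,0]}]'

```text
time_s: 17.3
ee_pos: [0.432, -0.3746, 0.0621]
eef_rot: [-1.571, -0.0, -0.0]
force: [-0.2, 0.7, -2.2]
grip_width: 0.0575
```

```bash
python3 go.py .432 -.3775 .016 0
python3 - <<'E'
from h import *
s=cams.camera("side");crop(s,"pics/s12.png",330,140,430,240,6)
s=cams.camera("top");crop(s,"pics/t12.png",380,180,520,300,5)
E
```

```text
now [ 0.432  -0.3746  0.0621] [-1.5712 -0.0005 -0.0001] w 0.057519969062144946 F [-0.1717  0.6626 -2.2234] t 17.3
spin deg -0.01 then slide X -0.0000 Y 0.0461 Z -0.0029  norm 0.0462
```

View pics/s12.png

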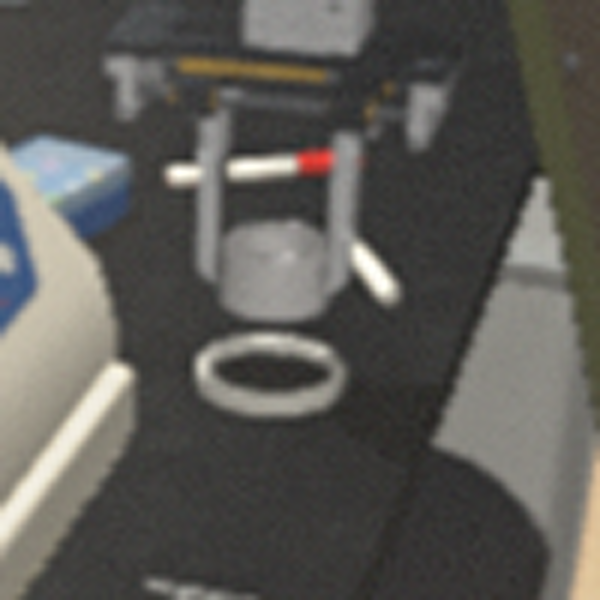

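View pics/t12.png

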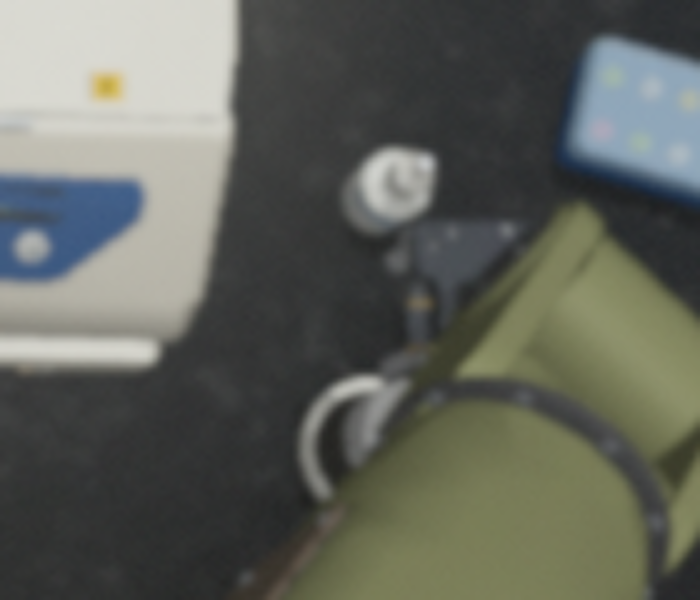

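Emit:
step_arm --plan '[{"spin": 0,"grip": 0.2,"slide": [0,0.015,-0.003]},{"spin": 0,"grip": 0.2,"slide": [0,0.018,0]},{"spin": 0,"grip": 0.2,"slide": [0,0.008,0]},{"spin": 0,"grip": 0.2,"slide": [0,0.0025,0]},{"spin": 0,"grip": 0.2,"slide": [0,0.001,0]},{"spin": 0,"grip": 0.2,"slide": [0,0,0]},{"spin": 0,"grip": 0.2,"slide": [0,0,0]}]'

```text
time_s: 17.98
ee_pos: [0.432, -0.3777, 0.0175]
eef_rot: [-1.572, -0.001, -0.0]
force: [-0.2, 0.0, -2.0]
grip_width: 0.0574
```

```bash
python3 go.py .432 -.3775 .016 0
python3 - <<'E'
from h import *
s=cams.camera("side");crop(s,"pics/s13.png",330,150,430,240,6)
E
```

```text
now [ 0.432  -0.3777  0.0175] [-1.5719 -0.0011 -0.0001] w 0.05736421559530358 F [-0.1537  0.0174 -1.9679] t 17.9833
spin deg -0.01 then slide X -0.0000 Y 0.0015 Z 0.0002  norm 0.0016
```

View pics/s13.png

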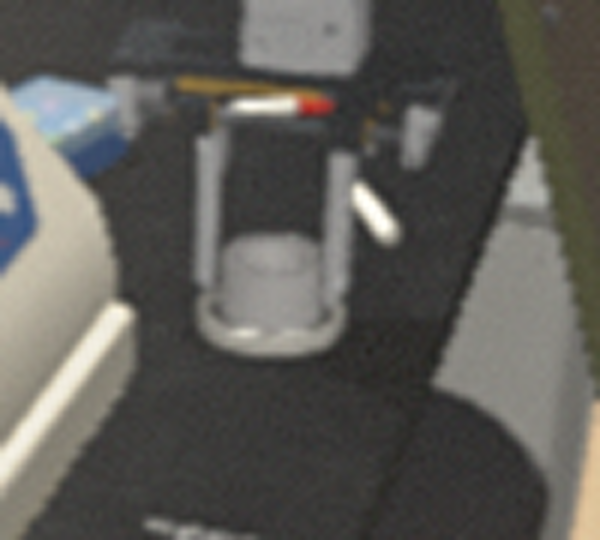

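In the nest, still hanging just above the floor. Lower until contact, release.

Emit:
step_arm --plan '[{"spin": 0,"grip": 0.2,"slide": [0,0.001,0]},{"spin": 0,"grip": 0.2,"slide": [0,0.0007,0]},{"spin": 0,"grip": 0.2,"slide": [0,0,0]}]'

```text
time_s: 18.28
ee_pos: [0.4318, -0.3776, 0.0156]
eef_rot: [-1.571, -0.001, -0.0]
force: [-2.1, 0.9, 6.1]
grip_width: 0.0579
```

Emit:
step_arm --plan '[{"spin": 0,"grip": -0.4,"slide": [0,0,0]},{"spin": 0,"grip": -0.5,"slide": [0,0,0]},{"spin": 0,"grip": -0.6,"slide": [0,0,0]},{"spin": 0,"grip": -0.6,"slide": [0,0,0]},{"spin": 0,"grip": -0.6,"slide": [0,-0.015,0]},{"spin": 0,"grip": -0.6,"slide": [0,-0.03,0]},{"spin": 0,"grip": -0.6,"slide": [0,-0.035,0]},{"spin": 0,"grip": -0.6,"slide": [0,-0.035,0]},{"spin": 0,"grip": -0.8,"slide": [0,-0.03,0]},{"spin": 0,"grip": -1,"slide": [-0.025,0,0]},{"spin": 0,"grip": -1,"slide": [-0.035,0,0]},{"spin": 0,"grip": -1,"slide": [-0.015,0,0.025]},{"spin": 0,"grip": -1,"slide": [0,0,0.035]},{"spin": 0,"grip": -1,"slide": [0,0,0.035]},{"spin": 0,"grip": -1,"slide": [0,0,0.035]},{"spin": 0,"grip": -1,"slide": [0,0,0.035]},{"spin": 0,"grip": -1,"slide": [0,0,0.035]},{"spin": 0,"grip": -1,"slide": [0,0,0.035]},{"spin": 0,"grip": -1,"slide": [0,0,0.035]},{"spin": 0,"grip": -1,"slide": [0,0,0.03]}]'

```text
time_s: 19.95
ee_pos: [0.3562, -0.0755, 0.1599]
eef_rot: [-1.571, -0.001, -0.0]
force: [-0.0, 0.8, -0.2]
grip_width: 0.0943
```

```bash
python3 go.py .36 .227 .16 0.309
python3 - <<'E'
from h import *
s=cams.camera("side");cv2.imwrite("pics/s14f.png",s);crop(s,"pics/s14.png",280,170,430,340,4)
s=cams.camera("top");cv2.imwrite("pics/t14f.png",s);crop(s,"pics/t14.png",150,195,310,305,5)
crop(s,"pics/t14b.png",400,180,520,300,5)
E
```

```text
now [ 0.3562 -0.0755  0.1599] [-1.5709 -0.0006 -0.0001] w 0.09430280004717295 F [-0.0438  0.8338 -0.1644] t 19.95
spin deg -17.71 then slide X 0.0956 Y -0.0001 Z 0.2870  norm 0.3025
```

View pics/s14.png

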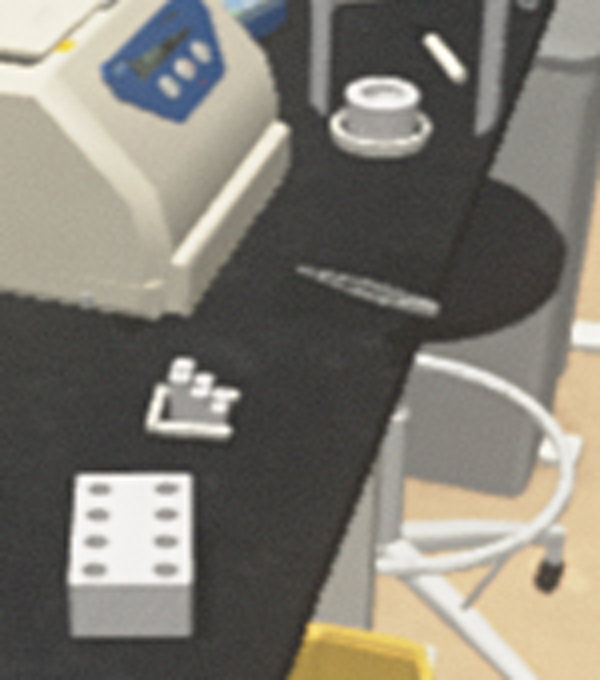

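View pics/t14.png

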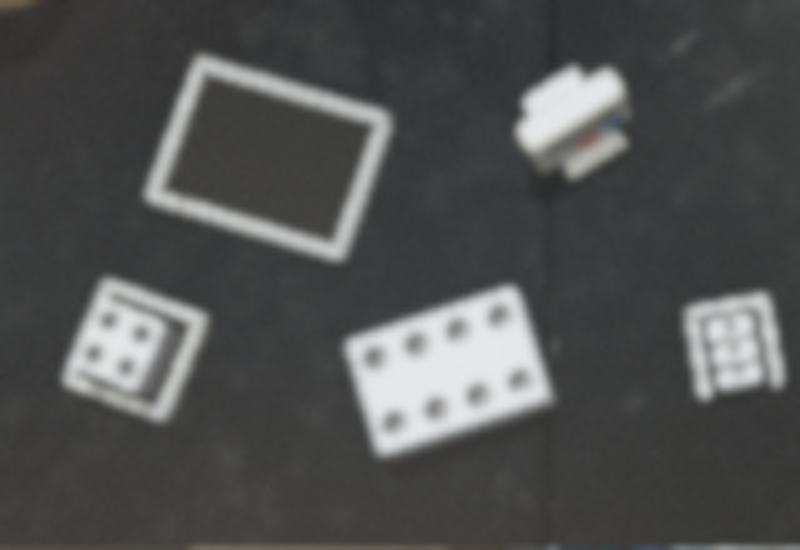

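View pics/t14b.png

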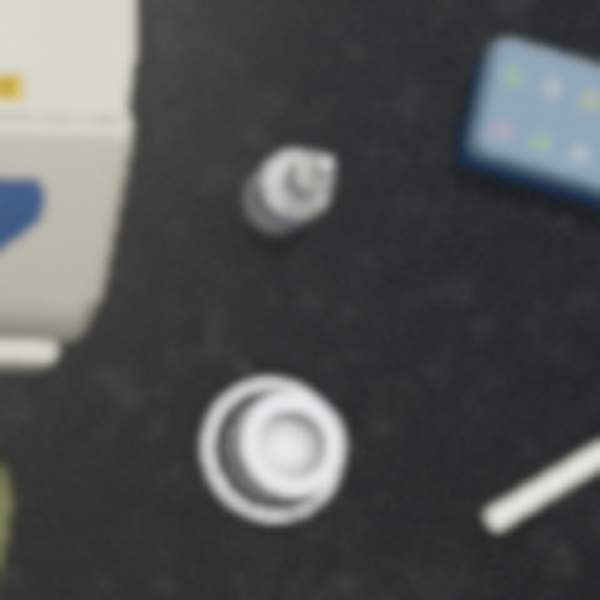

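Emit:
step_arm --plan '[{"spin": -5.9,"grip": -1,"slide": [0,0,0.02]},{"spin": -5.9,"grip": -1,"slide": [0,0,0]},{"spin": -5.9,"grip": -1,"slide": [0,0,0]},{"spin": 0,"grip": -1,"slide": [0.0165,0,0.0263]},{"spin": 0,"grip": -1,"slide": [0.0165,0,0.0263]},{"spin": 0,"grip": -1,"slide": [0.0165,0,0.0263]},{"spin": 0,"grip": -1,"slide": [0.0165,0,0.0263]},{"spin": 0,"grip": -1,"slide": [0.0165,0,0.0263]},{"spin": 0,"grip": -1,"slide": [0.0165,0,0.0263]},{"spin": 0,"grip": -1,"slide": [0.0165,0,0.0263]},{"spin": 0,"grip": -1,"slide": [0.0165,0,0.0263]},{"spin": 0,"grip": -1,"slide": [0.0165,0,0.0263]},{"spin": 0,"grip": -1,"slide": [0.0,0,0.0]},{"spin": 0,"grip": -1,"slide": [0,0,0]}]'

```text
time_s: 21.22
ee_pos: [0.4265, 0.2136, 0.1593]
eef_rot: [-1.571, 0.001, 0.31]
force: [-0.8, 0.2, -1.1]
grip_width: 0.0937
```

```bash
python3 go.py .4365 .2268 .055 0.309
python3 - <<'E'
from h import *
g=lambda x,y,o,f,z,n:unp(n,o[0]+(x+.5)/f-.5,o[1]+(y+.5)/f-.5,z)
print("long top view",np.mean([g(*p,(150,195),5,.036,"top") for p in [(345,338),(515,285),(553,400),(380,456)]],0))
W=np.array([g(*p,(280,170),4,.036,"side") for p in [(77,474),(193,476),(191,585),(69,583)]])
print("side",W,W.mean(0),np.linalg.norm(W-np.roll(W,1,0),axis=1))
print([np.arctan2(*(W[i]-W[j])[::-1]) for i,j in((0,1),(3,2))])
print("round top",g(291,445,(400,180),5,.039,"top"), "side", g(382,93,(280,170),4,.039,"side"))
E
```

```text
now [0.4265 0.2136 0.1593] [-1.571   0.0008  0.3104] w 0.09368493418059459 F [-0.8211  0.1773 -1.0775] t 21.2167
spin deg 0.08 then slide X 0.0135 Y 0.1043 Z 0.0095  norm 0.1056
long top view [0.4371 0.2261]
side [[0.4839 0.1899]
 [0.4197 0.1716]
 [0.3912 0.2641]
 [0.4532 0.2822]] [0.437 0.227] [0.0972 0.0667 0.0968 0.0645]
[np.float64(0.2777413676241778), np.float64(0.28351406621067937)]
round top [ 0.4298 -0.3765] side [ 0.432  -0.3764]
```

Emit:
step_arm --plan '[{"spin": 0.4,"grip": -1,"slide": [0.0135,0,0.0095]},{"spin": 0,"grip": -1,"slide": [0,0.03,0]},{"spin": 0,"grip": -1,"slide": [0,0.03,0]},{"spin": 0,"grip": -1,"slide": [0,0.03,0]},{"spin": 0,"grip": -1,"slide": [0,0.015,0]},{"spin": 0,"grip": -1,"slide": [0,0,0]},{"spin": 0,"grip": -1,"slide": [0,0,0]}]'

```text
time_s: 21.8
ee_pos: [0.4363, 0.2254, 0.0549]
eef_rot: [-1.571, 0.001, 0.301]
force: [0.3, -0.5, 0.3]
grip_width: 0.094
```

```bash
python3 go.py .437 .2268 .012 0.30
python3 - <<'E'
from h import *
s=cams.camera("side");crop(s,"pics/s15.png",250,210,380,340,5)
E
```

```text
now [0.4363 0.2254 0.0549] [-1.571   0.0009  0.3007] w 0.09404105088106002 F [ 0.3421 -0.5426  0.2567] t 21.8
spin deg 0.04 then slide X 0.0010 Y 0.0429 Z 0.0011  norm 0.0430
```

View pics/s15.png

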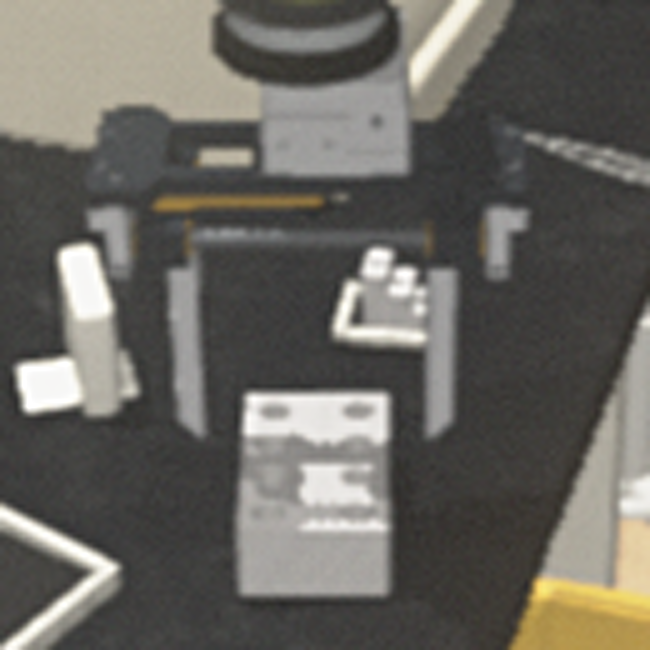

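Emit:
step_arm --plan '[{"spin": 0,"grip": -1,"slide": [0.001,0.02,0.001]},{"spin": 0,"grip": -1,"slide": [0,0.015,0]},{"spin": 0,"grip": -1,"slide": [0,0.0075,0]},{"spin": 0,"grip": -1,"slide": [0,0,0]},{"spin": 0,"grip": -0.6,"slide": [0,0,0]},{"spin": 0,"grip": -0.3,"slide": [0,0,0]},{"spin": 0,"grip": 0,"slide": [0,0,0]},{"spin": 0,"grip": 0,"slide": [0,0,0]},{"spin": 0,"grip": 0,"slide": [0,0,0]},{"spin": 0,"grip": 0,"slide": [0,0,0]}]' --force 45

```text
time_s: 22.68
ee_pos: [0.437, 0.2278, 0.0127]
eef_rot: [-1.571, -0.001, 0.302]
force: [-1.2, -0.9, 5.8]
grip_width: 0.0638
```

Emit:
step_arm --plan '[{"spin": 0,"grip": 0,"slide": [0,-0.005,0]},{"spin": 0,"grip": 0,"slide": [0,-0.015,0]},{"spin": 0,"grip": 0,"slide": [0,-0.02,0]},{"spin": 0,"grip": 0,"slide": [0,-0.02,0]},{"spin": 0,"grip": 0,"slide": [0,-0.02,0]},{"spin": 0,"grip": 0,"slide": [0.01,0,0.02]},{"spin": 0,"grip": 0,"slide": [0.01,0,0.025]},{"spin": 0,"grip": 0,"slide": [0.01,0,0.025]},{"spin": 0,"grip": 0,"slide": [0,0,0]},{"spin": 5.8,"grip": 0,"slide": [0,0,0]},{"spin": 5.8,"grip": 0,"slide": [0,0,0]},{"spin": 5.8,"grip": 0,"slide": [0,0,0]},{"spin": 5.8,"grip": 0,"slide": [0,0,0]},{"spin": 5.8,"grip": 0,"slide": [0,0,0]},{"spin": 5.8,"grip": 0,"slide": [0,0,0]},{"spin": 0,"grip": 0,"slide": [0,0,0]}]'

```text
time_s: 24.02
ee_pos: [0.4443, 0.303, 0.092]
eef_rot: [-1.572, 0.001, -0.31]
force: [-0.5, -0.5, -5.2]
grip_width: 0.0642
```

```bash
python3 go.py .564 .336 .05 -.306
python3 - <<'E'
from h import *
s=cams.camera("side");crop(s,"pics/s16.png",210,190,370,350,4)
E
```

```text
now [0.4443 0.303  0.092 ] [-1.5716  0.0007 -0.3105] w 0.06416282638643454 F [-0.507  -0.5362 -5.2052] t 24.0167
spin deg -0.26 then slide X 0.1042 Y 0.0420 Z 0.0675  norm 0.1310
```

View pics/s16.png

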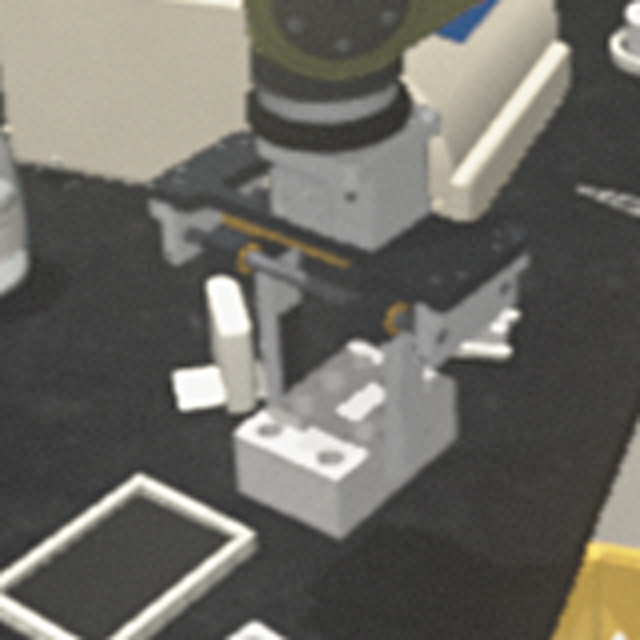

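Emit:
step_arm --plan '[{"spin": -0.2,"grip": 0,"slide": [0.015,0,0.009]},{"spin": 0,"grip": 0,"slide": [0.027,0,0.018]},{"spin": 0,"grip": 0,"slide": [0.03,0,0.02]},{"spin": 0,"grip": 0,"slide": [0.022,0,0.014]},{"spin": 0,"grip": 0,"slide": [0.01,0,0.007]},{"spin": 0,"grip": 0,"slide": [0,0,0]},{"spin": 0,"grip": 0,"slide": [0,0.02,0]},{"spin": 0,"grip": 0,"slide": [0,0.02,0]},{"spin": 0,"grip": 0,"slide": [0,0.012,0]},{"spin": 0,"grip": 0,"slide": [0,0,0]},{"spin": 0,"grip": 0,"slide": [0,0,0]}]'

```text
time_s: 24.98
ee_pos: [0.5638, 0.3373, 0.0402]
eef_rot: [-1.572, 0.001, -0.301]
force: [0.2, -0.5, -2.6]
grip_width: 0.0635
```

```bash
python3 go.py .564 .336 .017 -.306
python3 - <<'E'
from h import *
s=cams.camera("side");crop(s,"pics/s17.png",190,230,340,380,4)
s=cams.camera("top");crop(s,"pics/t17.png",150,180,310,305,5)
E
```

```text
now [0.5638 0.3373 0.0402] [-1.5715  0.0007 -0.3008] w 0.0635194180750061 F [ 0.1989 -0.5124 -2.5653] t 24.9833
spin deg 0.30 then slide X 0.0006 Y 0.0232 Z -0.0011  norm 0.0233
```

View pics/s17.png

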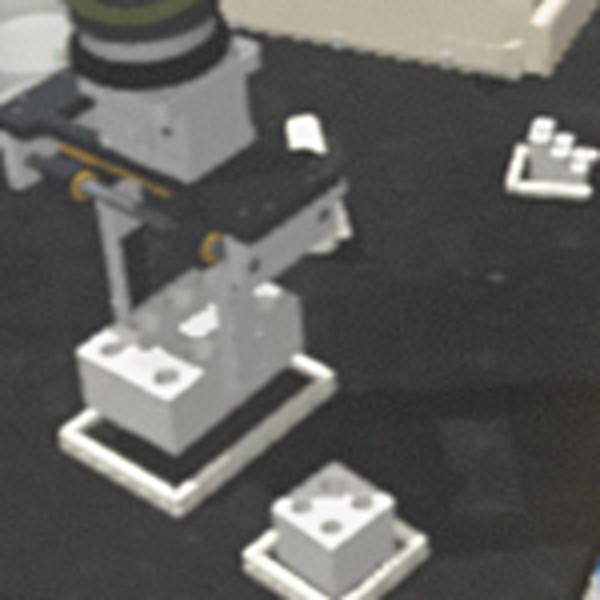

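View pics/t17.png

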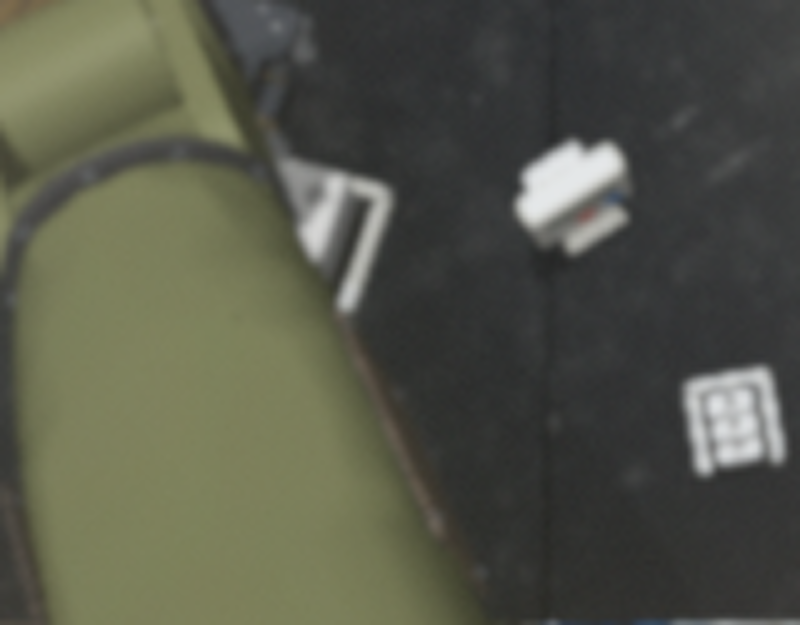

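Run:
```python
from h import *
a=-.306;X=np.array([np.cos(a),np.sin(a)]);Z=np.array([-np.sin(a),np.cos(a)])
for c in((178,452),(85,403),(300,368)):
    w=unp("side",190+(c[0]+.5)/4-.5,230+(c[1]+.5)/4-.5,.0277);d=w-[.5645,.3356];print("  ",w,d@X,d@Z)
```

```text
[0.5457 0.3893] -0.03407431084318202 0.04554918677025509
   [0.6087 0.3715] 0.03135528493785707 0.04758622651721038
   [0.5145 0.3126] -0.040700905690014215 -0.037007269625784954
```

Emit:
step_arm --plan '[{"spin": 0.2,"grip": 0,"slide": [0.001,0.01,-0.0005]},{"spin": 0,"grip": 0,"slide": [0,0.007,0]},{"spin": 0,"grip": 0,"slide": [0,0.003,0]},{"spin": 0,"grip": 0,"slide": [0,0.0015,0]},{"spin": 0,"grip": 0,"slide": [0,0,0]},{"spin": 0,"grip": 0,"slide": [0,0,0]}]'

```text
time_s: 25.58
ee_pos: [0.5651, 0.3367, 0.0188]
eef_rot: [-1.571, -0.0, -0.306]
force: [0.1, -0.5, -4.6]
grip_width: 0.0632
```

Emit:
step_arm --plan '[{"spin": 0,"grip": 0,"slide": [0,0.001,0]},{"spin": 0,"grip": 0,"slide": [0,0.001,0]},{"spin": 0,"grip": 0,"slide": [0,0,0]},{"spin": 0,"grip": 0,"slide": [0,0,0]}]'

```text
time_s: 25.92
ee_pos: [0.5652, 0.3368, 0.0178]
eef_rot: [-1.57, -0.001, -0.306]
force: [-4.1, -1.7, 5.8]
grip_width: 0.0632
```

Emit:
step_arm --plan '[{"spin": 0,"grip": -0.5,"slide": [0,0,0]},{"spin": 0,"grip": -0.7,"slide": [0,0,0]},{"spin": 0,"grip": -0.8,"slide": [0,0,0]},{"spin": 0,"grip": -0.8,"slide": [0,0,0]},{"spin": 0,"grip": -0.8,"slide": [0,-0.015,0]},{"spin": 0,"grip": -0.8,"slide": [0,-0.03,0]},{"spin": 0,"grip": -0.8,"slide": [0,-0.04,0]},{"spin": 0,"grip": -0.8,"slide": [0,-0.04,0]},{"spin": 0,"grip": -0.8,"slide": [0,-0.03,0]},{"spin": 0,"grip": -0.8,"slide": [-0.02,0,-0.02]},{"spin": 0,"grip": -0.8,"slide": [-0.02,0,-0.03]},{"spin": 0,"grip": -0.8,"slide": [-0.02,0,-0.03]},{"spin": 0,"grip": -0.8,"slide": [-0.02,0,-0.03]},{"spin": 0,"grip": -0.8,"slide": [-0.02,0,-0.03]},{"spin": 0,"grip": -0.8,"slide": [-0.02,0,-0.03]},{"spin": 0,"grip": -0.8,"slide": [-0.02,0,-0.03]},{"spin": 0,"grip": -0.8,"slide": [-0.02,0,-0.03]},{"spin": 0,"grip": -0.8,"slide": [-0.02,0,-0.03]},{"spin": 0,"grip": -0.8,"slide": [0,0,0]},{"spin": 0,"grip": -0.8,"slide": [0,0,0]}]'

```text
time_s: 27.58
ee_pos: [0.3149, 0.1424, 0.1724]
eef_rot: [-1.569, -0.002, -0.307]
force: [0.7, 0.6, 0.3]
grip_width: 0.0845
```

Run:
```python
from h import *
o=get_obs();print(o["ee_pos"],o["time_s"])
s=cams.camera("side");cv2.imwrite("pics/s18f.png",s);crop(s,"pics/s18.png",190,230,340,400,4)
t=cams.camera("top");cv2.imwrite("pics/t18f.png",t);crop(t,"pics/t18.png",150,195,310,305,5)
```

```text
[0.3149 0.1424 0.1724] 27.5833
```

View pics/s18.png

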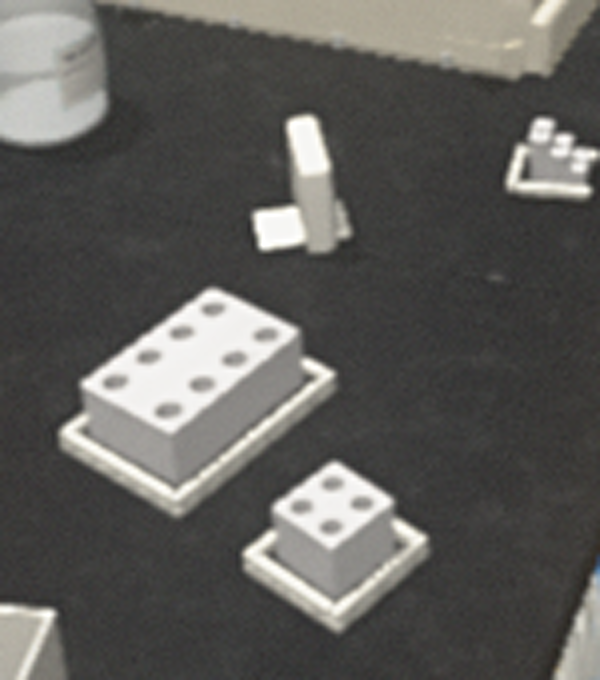

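View pics/t18.png

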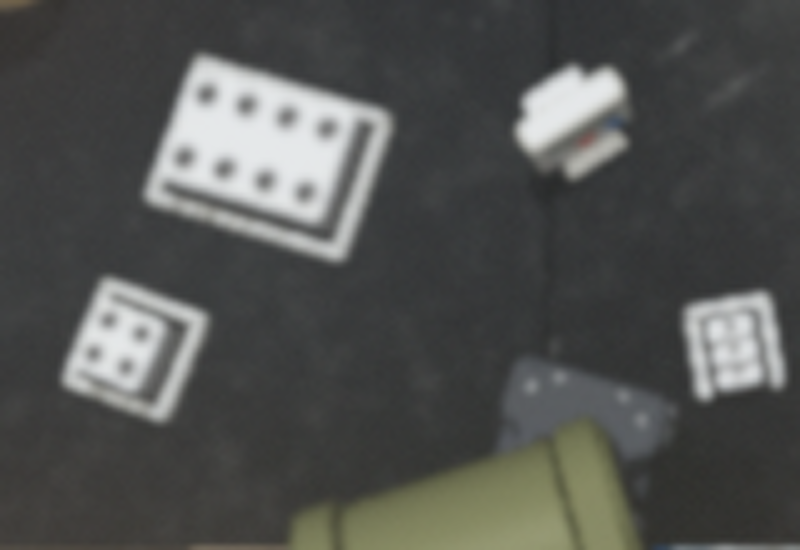

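Run:
```python
from h import *
g=lambda x,y,o,f,z,n:unp(n,o[0]+(x+.5)/f-.5,o[1]+(y+.5)/f-.5,z)
A=(150,195);B=(190,230)
m=lambda L,o,f,z,n:np.mean([g(*p,o,f,z,n) for p in L],0)
lt=m([(207,93),(246,104),(287,116),(327,128),(184,157),(225,168),(264,180),(305,192)],A,5,.041,"top")
ls=m([(213,309),(181,332),(148,356),(115,381),(266,335),(234,358),(202,384),(169,410)],B,4,.041,"side")
st=m([(107,320),(142,332),(94,353),(126,367)],A,5,.039,"top")
ss=m([(332,484),(361,503),(301,507),(331,527)],B,4,.039,"side")
R=lambda d,a:np.array([[np.cos(a),np.sin(a)],[-np.sin(a),np.cos(a)]])@d
print("long",lt-[.5636,.3372],ls-[.5647,.3344]);print("sq",st-[.4538,.4093],ss-[.4545,.4071])
w=g(734,350,A,5,.029,"top"); print("step",R(w-[.433,.0678],.162))
for nm,z in (((733,325),.039),((738,377),.019)): print(R(g(*nm,A,5,z,"top")-[.433,.0678],.162))
for f in("side","top"):
  a=cv2.imread(f"pics/{f}0.png").astype(int);b=cv2.imread(f"pics/{f}18f.png").astype(int);d=abs(a-b).max(2)
  if f=="top": print("timer diff",d[205:235,250:280].max(),"dropper diff",d[205:232,445:472].max())
```

```text
long [ 0.0009 -0.0016] [-0.0002  0.0019]
sq [-0.0011 -0.0005] [-0.0017  0.0029]
step [ 0.0145 -0.0001]
[ 0.0268 -0.002 ]
[0.0006 0.0003][ WARN:0@0.043] global loadsave.cpp:275 findDecoder imread_('pics/side18f.png'): can't open/read file: check file path/integrity
Traceback (most recent call last):
AttributeError: 'NoneType' object has no attribute 'astype'
```

Run:
```python
from h import *
from station import hand_in
a=cv2.imread("pics/top0.png").astype(int);b=cv2.imread("pics/t18f.png").astype(int);d=abs(a-b).max(2)
print("timer",d[205:235,250:280].max(),"dropper",d[205:232,445:472].max())
o=get_obs();print(o["joint_vel"],o["time_s"])
print(hand_in())
```

```text
timer 7 dropper 11
[ 0.0054  0.024  -0.0113  0.0001  0.0027 -0.0014] 27.6833
the job is handed in; nothing more can be done
None
```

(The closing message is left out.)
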